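# Turn an upside-down heat sink over and clamp it in the fixture

## Task

A fan will be screwed onto the fins next. Of the two heat sinks on the right of the bench, take the one that was laid down upside down (flat base up, fins down), turn it over and seat it fins up, flat on the rest strips of the clamp fixture, with one short end at the fence between the two pins; then turn the fixture's wing knob clockwise to its stop so that the jaw clamps it. Leave the other heat sink, the fan and the screw cup where they are.

Things in the scene. Friction and masses are not known exactly. Their poses are not given: they have to be found in the camera images.
- heat_sink: The heat sink lying upside down: bare aluminium, 44 (its x) x 60 (y) x 25 mm (z), 0.12 kg; treat it as a solid box. One face all fins, the other a flat base. Origin: middle of the base face; z points from base to fin tips (at the start down, origin 25 mm above the bench). Its 60 mm side starts within 0.5 rad of the robot's x. It stands safely on a 44 x 25 end or a 60 x 25 side.
- other_sink: A second, identical heat sink that already lies right way up (fins up) on the bench beside the first; which of the two is left or right varies. Origin at the middle of its base face, z up. It stays where it is.
- fixture: Clamp fixture, fixed: aluminium plate, top 10 mm above the bench. Origin on the bench under the middle of the nest; x runs from fence to knob, roughly to the robot's left (yaw 1.5 to 1.9); plate x -54 to 104, y +-48 mm. Two black rest strips at x = +-18 mm (y +-19) carry the part 16 mm above the bench. Beside them (y beyond +-20, x -18 to 30) the plate is free for fingers.
- nest (a point): Where the middle of the heat sink's base face belongs when clamped: 16 mm above the fixture's origin, axes as the fixture's (x to the knob, z up). The part's 60 mm side lies along x, either end first. With the jaw open there is 5 mm of play: the part may be set down 0 to 5 mm towards +x; the closing jaw pushes it to the fence and squares it.
- fence (a point): Middle of the top edge of the fence face, 28 mm above the bench, 30 mm from the nest towards fixture -x: steel block 70 mm wide, 14 mm thick. In front of it two upright bullet-nosed pins, 8 mm thick, 30 mm high above the bench, at fixture x = -24.5, y = +-28 mm: 48 mm clear between them for the 44 mm width of the heat sink.
- jaw_pad: Black sprung pad, 40 mm wide, on the sliding steel jaw opposite the fence; origin at the lower middle of its pressing face, which looks to fixture -x and stands at fixture x = 35 mm when open. Top 28 mm above the bench. Turning the knob moves it 5 mm a radian towards the fence; it meets a seated heat sink after about 1.0 rad and then presses with 4 to 9 N. Guide bars beside the jaw: 21 mm high.
- knob (a joint): Angle of the wing knob on the jaw's cam: 0 = open (wing along fixture y), 1.4 rad = stop, clamped (wing nearly along fixture x). Grows clockwise seen from above. Starts between 0 and 0.12. Stays where it is left; turning takes less than 0.15 N m.
- knob_grip (a point): On the knob's vertical axis, 43 mm above the bench, 74 mm from the nest along fixture +x: middle of the black wing, 13 mm thick, 50 mm long, from 32 to 54 mm above the bench. Turns with the knob: y axis along the wing, x axis across it. The cam disc under it is 24 mm high, the jaw beside it 28 mm.
- fan: Black axial fan, 60 x 60 x 25 mm, loose on the bench beyond the fixture; origin at the middle of its underside. Stays.
- screw_cup: Small grey metal cup with screws, 63 mm wide, 36 mm high, loose on the bench beyond the fixture; origin at the middle of its underside. Stays.
- vise: Blue bench vise fixed near the bench's front edge between the fixture and the heat sinks, not used: a solid obstacle about 180 mm (x, from x = 0.33 to 0.51) x 100 mm (y, from -0.28 to -0.18), 100 mm high.
Mind the look-alikes: they are no part of the job. What is shaped like the heat_sink but turquoise or yellow is not meant.

How it is judged:
On the way, in this order (a step that is already met when the one before it is completed fails the run):
1. the heat sink lies fins up in the nest, jaw still open (x of heat_sink in the frame of nest between -0.005 and 0.008 m and y of heat_sink in the frame of nest between -0.005 and 0.005 m and z of heat_sink in the frame of nest below 0.004 m and angle between heat_sink's own z axis and vertical below 0.15 rad and value of joint knob below 0.5 rad), for 0.2 s.
2. the knob is turned to its stop and the jaw presses the heat sink (value of joint knob above 1.2 rad and contact force between jaw_pad and heat_sink above 3 N), for 0.2 s.
At the end, for the whole second after the job is handed in: The heat sink that lay upside down is fins up (within 0.08 rad) on the rests in the nest, within 3.5 mm and 0.08 rad of its place; the knob is past 1.2 rad, the jaw pad presses it with over 3 N; all at rest (all of step 2 and x of heat_sink in the frame of nest between -0.0035 and 0.0035 m and y of heat_sink in the frame of nest between -0.0035 and 0.0035 m and z of heat_sink in the frame of nest between -0.003 and 0.003 m and angle between heat_sink's own z axis and vertical below 0.08 rad and angle between the y axis of heat_sink and the x axis of nest, either way round below 0.08 rad and linear speed of heat_sink below 0.02 m/s); the robot touches nothing.
It fails at once if the other heat sink is moved by more than 20 mm (distance of other_sink from where it was at the start of the episode above 0.02 m).
It fails at once if the fan is moved by more than 20 mm (distance of fan from where it was at the start of the episode above 0.02 m).
It fails at once if the screw cup is moved by more than 20 mm (distance of screw_cup from where it was at the start of the episode above 0.02 m).
It also fails if it takes over 64 s, if anything falls off the work surface, if the arm or the gripper's body presses on something with over 40 N, if the wrist force passes 120 N, or if a joint passes its speed limit or range.

## Robot

A 6-joint arm with a two-finger parallel gripper is mounted at the origin on a cart in front of the work surface, level with it; the furniture and walls round the work are solid. World frame = base frame: x ahead of the robot, y to its left, z up, the work surface at z = 0. Lengths are in m, angles in rad, forces in N, time in s.
With the tool pointing down it reaches from about 0.425 to 0.95 m from the base axis. Payload 3.5 kg.
Tool frame: the origin (TCP) lies at the very end of the fingers, on their centre line; the grasp point (between the pads) lies 19 mm behind it; y points along the fingers, z is the direction in which the jaws open and shut, and the axes are right-handed (so a half turn about y gives the same grasp; the last joint's range is limited). The gripper opens to 85 mm and grips with 20 to 120 N. Pads are 22 mm wide; open, the fingers measure 114 mm over their backs; the gripper's body (76 mm by 85 mm) begins 54 mm behind the grasp point. The pads swing forward as they close: fully open they stand 13 mm farther back than shut.
Start: joints at [-1.308, 0.286, 1.577, -0, 1.279, -0.15], TCP at [0.271, -0.618, 0.195] pointing down, gripper open.
Joint ranges: [-2.77, 2.77], [-0.9, 2.22], [0.21, 2.48], [-1.53, 4.67], [0.24, 2.81], [-2.84, 2.84]. Speed limits (rad/s): [2.79, 2.79, 3.14, 3.14, 3.14, 3.14].

## Interface

Orientations are given as a unit quaternion [x, y, z, w].
In Python, from plant import ctrl, cams gives the robot as it stands.
- The arm moves only by the tool play_rows, never from a script. Its argument "steps" is a list of rows, each an object of numbers: "claw": the finger opening in cm, from 0 to 8.54; "tx", "ty", "tz": the shift along the tool's x, y, z in cm; "ax", "ay", "az": the turn, a rotation vector about the tool's x, y, z in degrees. A call has 1 to 12 rows; each row is the pose to reach, as a shift and turn from the pose commanded when the call began, along the tool's axes at that moment; what a row does not reach only later rows make up. A row lasts 1/12 s, in which the tool goes at most 41.7 mm and 7.16 degrees, less where a joint would pass 70% of its speed; a pose out of reach is approached as far as the arm can. A call with a gripper value outside its range is refused whole. The fingers move at their own pace and stop on an object; "grip_force" is the grip in N (left out, the last holds). Time passes only in rows, so rows that repeat a pose let the fingers close. It gives the time, the measured TCP pose, the force and the opening at its end, in the units of the state.
- ctrl.get_state(): the state, without advancing time (a new reading comes with each control period).
- cams.read_camera(name): name is "side" or "top" or "wrist"; returns (picture, depth): 420x560x3 uint8, blue, green, red; 420x560 float32, m along the optical axis (not along the pixel's ray), 0 where there is no reading.
- cams.camera_model(name): a dict with "intrinsics" (3x3 intrinsics, pixels), "rvec" (rotation vector, rad) and "tvec" (3), from world to camera coordinates, as OpenCV has them; the wrist camera has in their place "tool_from_camera" (4x4, takes a point from camera to tool coordinates, whose origin is the TCP and whose axes are the tool frame's). Camera axes: x right, y down, z forward; pixel columns grow to the right and rows downward; lengths in m; the calibration is good to about 2 mm. A picture is of the moment at which its call begins: read the wrist's pose just before it. camera_model takes no time and is no camera call.
- ctrl.sign_off(): hands the job in, once; it reports no verdict.
The state is a dict: "time": time; "qpos": joint angles; "dq": joint speeds; "joint_efforts": joint torques, N m; "eef_pos": TCP position; "tcp_rot": TCP orientation; "contact_force": force on the tool from outside, world axes, zero at the start; "wrist_torque": the same for the moment, N m; "opening": opening from 0.0 (shut) to 1.0 (fully open).
Only numpy, scipy, OpenCV 4.12 (cv2) and the standard library are available. Lean on these libraries where they do the work, as an engineer would, in place of code of your own. Each camera call takes 0.05 s, during which the arm holds its last target.

## Working session

There is one attempt and no reset: what is moved stays moved. The work goes in short steps, Python scripts to look and compute and a tool call to move; the robot and the scene stay as the last step left them, time stands still between calls to the robot, and variables do not carry over. Pictures are saved under pics/ and viewed, and the job is handed in when it is done.

Besides the shell and the picture viewer there is one more tool, called after "Request:" in YAML: its name, and indented under it one key for each argument. play_rows: Moves the arm, as the interface text tells. Its arguments: {"type":"object","properties":{"steps":{"type":"array","items":{"type":"object","properties":{"claw":{"type":"number"},"tx":{"type":"number"},"ty":{"type":"number"},"tz":{"type":"number"},"ax":{"type":"number"},"ay":{"type":"number"},"az":{"type":"number"}}}},"grip_force":{"type":"number"}},"required":["steps"]}

```bash
ls; mkdir -p pics; python3 - <<'E'
from plant import ctrl,cams
import cv2,numpy as np
print(ctrl.get_state())
for n in ["side","top","wrist"]:
    m=cams.camera_model(n); print(n,{k:np.round(v,4).tolist() for k,v in m.items()})
    p,d=cams.read_camera(n); cv2.imwrite(f"pics/{n}0.png",p); np.save(f"{n}0.npy",d); print((d==0).mean())
E
```

```text
pics
{'time': 0.0, 'qpos': array([-1.30798319e+00,  2.87210146e-01,  1.57819995e+00, -6.46120072e-07,
        1.27858626e+00, -1.49992894e-01]), 'dq': array([-0.00141696,  0.00148524, -0.00127231, -0.00020055, -0.00260563,
        0.00135046]), 'joint_efforts': array([ 7.54602988e-04, -4.05982232e+01, -2.92626214e+01, -8.76655804e-05,
        5.89592149e-03,  2.07410750e-06]), 'eef_pos': array([ 0.27063174, -0.61755346,  0.1939052 ]), 'tcp_rot': array([-0.14496298,  0.69294598, -0.69124904,  0.14486671]), 'contact_force': array([ 0.13951682,  0.90776695, -0.26681819]), 'wrist_torque': array([-0.01455198, -0.01480758,  0.01192349]), 'opening': 0.9991098289642723}
side {'intrinsics': [[450.4601, 0.0, 280.3754], [0.0, 450.4601, 214.3925], [0.0, 0.0, 1.0]], 'rvec': [2.1256, -0.594, 0.3235], 'tvec': [-0.6009, 0.0647, 1.2768]}
0.03223639455782313
top {'intrinsics': [[416.5501, 0.0, 273.1361], [0.0, 416.5501, 213.5192], [0.0, 0.0, 1.0]], 'rvec': [2.1575, -2.132, 0.1753], 'tvec': [-0.3348, 0.5159, 1.185]}
0.1058078231292517
wrist {'intrinsics': [[356.1497, 0.0, 277.309], [0.0, 356.1497, 212.1995], [0.0, 0.0, 1.0]], 'tool_from_camera': [[-0.0003, 0.9482, 0.3176, -0.0805], [-0.0001, -0.3176, 0.9482, -0.178], [1.0, 0.0003, 0.0002, -0.0014], [0.0, 0.0, 0.0, 1.0]]}
0.003932823129251701
```

View pics/top0.png

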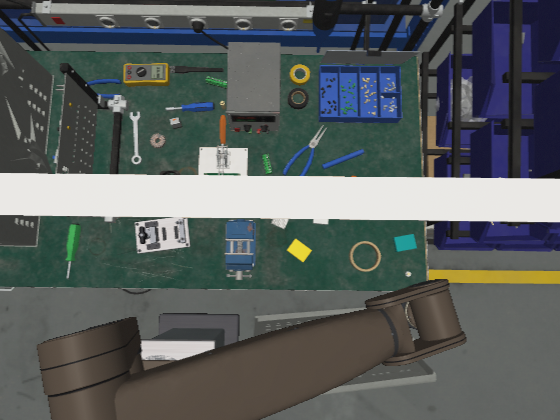

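View pics/side0.png

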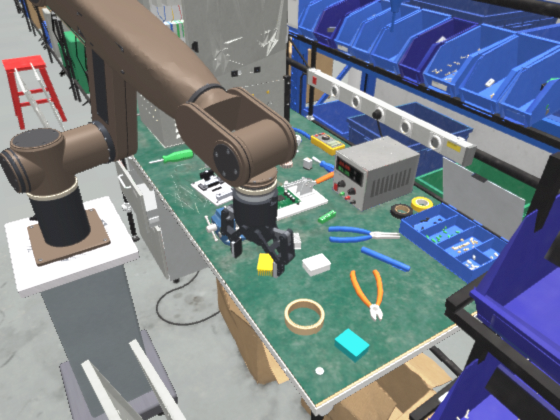

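View pics/wrist0.png

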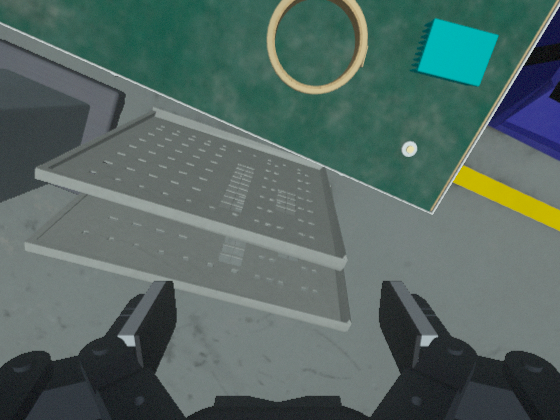

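```bash
cat > h.py <<'E'
import cv2,numpy as np
from plant import ctrl,cams
from scipy.spatial.transform import Rotation as R
def T_wc(n,st=None):
    m=cams.camera_model(n)
    if n=="wrist":
        T=np.eye(4);T[:3,:3]=R.from_quat(st["tcp_rot"]).as_matrix();T[:3,3]=st["eef_pos"]
        return T@np.array(m["tool_from_camera"])
    T=np.eye(4);T[:3,:3]=R.from_rotvec(np.ravel(m["rvec"])).as_matrix();T[:3,3]=np.ravel(m["tvec"])
    return np.linalg.inv(T)
def cloud(n,d,T):
    K=np.array(cams.camera_model(n)["intrinsics"])
    v,u=np.mgrid[:d.shape[0],:d.shape[1]]
    P=np.stack([(u-K[0,2])/K[0,0]*d,(v-K[1,2])/K[1,1]*d,d],-1)
    return P@T[:3,:3].T+T[:3,3]
def onplane(n,T,u,v,z):
    K=np.array(cams.camera_model(n)["intrinsics"])
    r=T[:3,:3]@np.linalg.solve(K,[u,v,1.]); o=T[:3,3]
    return o+r*(z-o[2])/r[2]
def proj(n,T,p):
    K=np.array(cams.camera_model(n)["intrinsics"]); c=T[:3,:3].T@(np.asarray(p)-T[:3,3]); c=K@c; return c[:2]/c[2]
E
python3 - <<'E'
import cv2
a=cv2.imread("pics/side0.png")[225:295,230:350];cv2.imwrite("pics/sc.png",cv2.resize(a,None,fx=6,fy=6,interpolation=2))
a=cv2.imread("pics/top0.png")[130:290,110:360];cv2.imwrite("pics/tc.png",cv2.resize(a,None,fx=3,fy=3,interpolation=2))
E
```

```text
(no output)
```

View pics/sc.png

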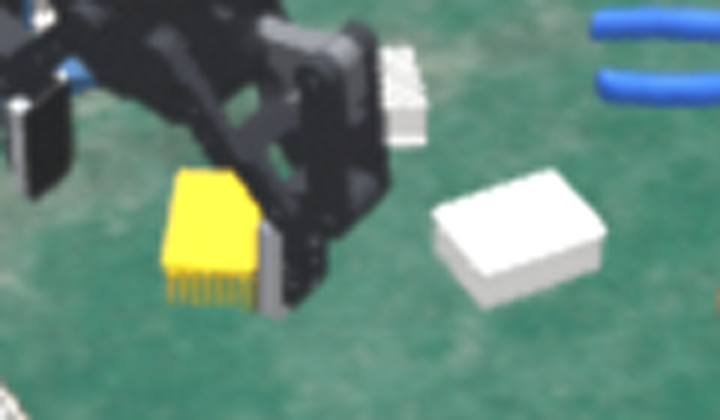

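View pics/tc.png

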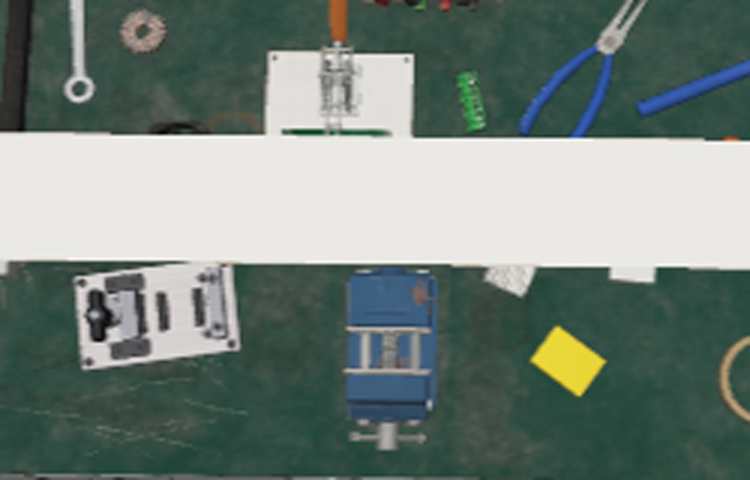

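```bash
python3 - <<'E'
from h import *
np.set_printoptions(precision=4,suppress=True)
d=np.load("side0.npy");T=T_wc("side");C=cloud("side",d,T)
for u,v in [(316,261),(297,240),(310,258),(322,262)]: print(u,v,C[v,u])
d=np.load("top0.npy");T=T_wc("top");C=cloud("top",d,T)
for u,v in [(282,222),(320,220),(299,250)]: print(u,v,C[v,u])
# fixture plate corners (crop/3+offset)
for x,y in [(77,279),(90,368),(240,347),(232,262)]:
    u,v=110+x/3,130+y/3; print(u,v,onplane("top",T,u,v,.01),C[int(v),int(u)])
st=ctrl.get_state(); print(R.from_quat(st["tcp_rot"]).as_matrix())
E
```

```text
316 261 [ 0.5274 -0.4656  0.025 ]
297 240 [ 0.5322 -0.3685  0.026 ]
310 258 [ 0.5195 -0.4495  0.0268]
322 262 [ 0.5381 -0.4773  0.0257]
282 222 [ 0.5005 -0.3561  0.0004]
320 220 [ 0.5049 -0.4689  0.0228]
299 250 [ 0.4149 -0.4064  0.0214]
135.66666666666666 223.0 [0.4907 0.0834 0.01  ] [0.4909 0.086  0.0083]
140.0 252.66666666666669 [0.4021 0.0651 0.01  ] [0.4045 0.0672 0.0036]
190.0 245.66666666666669 [ 0.4247 -0.0822  0.01  ] [ 0.427  -0.0813  0.0058]
187.33333333333331 217.33333333333331 [ 0.5099 -0.0706  0.01  ] [ 0.3308 -0.3194  1.2534]
[[-0.916  -0.0005  0.4012]
 [-0.4012  0.0018 -0.916 ]
 [-0.0003 -1.     -0.0018]]
```

Request:
play_rows:
  steps:
    - {"claw": 8.5, "tx": -3, "ty": -1, "tz": -0.6, "ay": 3}
    - {"tx": -7, "ty": -2, "tz": -1.3, "ay": 6}
    - {"tx": -11, "ty": -3, "tz": -2, "ay": 9}
    - {"tx": -15, "ty": -4, "tz": -2.8, "ay": 12}
    - {"tx": -19, "ty": -5, "tz": -3.5, "ay": 15}
    - {"tx": -23, "ty": -6, "tz": -4.3, "ay": 18}
    - {"tx": -27, "ty": -7, "tz": -5, "ay": 21}
    - {"tx": -30, "ty": -8, "tz": -5.6, "ay": 23.6}
    - {"tx": -32, "ty": -8, "tz": -6, "ay": 23.6}
    - {"tx": -33.3, "ty": -8, "tz": -6.2, "ay": 23.6}
    - {"tx": -33.3, "ty": -8, "tz": -6.2, "ay": 23.6}

```text
invalid input at $.steps[0]: expected keys claw, tx, ty, tz, ax, ay, az
```

```bash
python3 - <<'E'
from h import *
np.set_printoptions(precision=4,suppress=True)
st=ctrl.get_state();p,d=cams.read_camera("wrist");np.savez("w1.npz",p=p,d=d,T=T_wc("wrist",st));cv2.imwrite("pics/w1.png",p)
print(st["time"],st["eef_pos"],st["qpos"],st["dq"])
p,d=cams.read_camera("top");np.savez("t1.npz",p=p,d=d);cv2.imwrite("pics/t1.png",p)
E
```

```text
0.15 [ 0.2707 -0.6177  0.1942] [-1.308   0.287   1.5778  0.      1.2786 -0.15  ] [ 0.0005 -0.0013 -0.0047  0.0002  0.0012  0.0001]
```

View pics/w1.png

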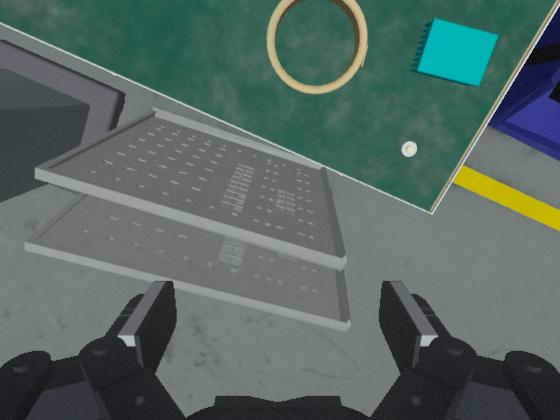

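Request:
play_rows:
  steps:
    - {"claw": 8.5, "tx": -4, "ty": -1, "tz": -0.7, "ax": 0, "ay": 3, "az": 0}
    - {"claw": 8.5, "tx": -8, "ty": -2, "tz": -1.5, "ax": 0, "ay": 6, "az": 0}
    - {"claw": 8.5, "tx": -12, "ty": -3, "tz": -2.2, "ax": 0, "ay": 9, "az": 0}
    - {"claw": 8.5, "tx": -16, "ty": -4, "tz": -3, "ax": 0, "ay": 12, "az": 0}
    - {"claw": 8.5, "tx": -20, "ty": -5, "tz": -3.7, "ax": 0, "ay": 15, "az": 0}
    - {"claw": 8.5, "tx": -24, "ty": -6, "tz": -4.4, "ax": 0, "ay": 18, "az": 0}
    - {"claw": 8.5, "tx": -28, "ty": -7, "tz": -5.2, "ax": 0, "ay": 21, "az": 0}
    - {"claw": 8.5, "tx": -31, "ty": -8, "tz": -5.8, "ax": 0, "ay": 23.6, "az": 0}
    - {"claw": 8.5, "tx": -33.3, "ty": -8, "tz": -6.2, "ax": 0, "ay": 23.6, "az": 0}
    - {"claw": 8.5, "tx": -33.3, "ty": -8, "tz": -6.2, "ax": 0, "ay": 23.6, "az": 0}

```text
time: 1.08
eef_pos: [0.5549, -0.4246, 0.2763]
tcp_rot: [0.001, -0.707, 0.707, -0.003]
contact_force: [-0.4, -0.3, -0.4]
opening: 0.995
```

```bash
python3 - <<'E'
from h import *
np.set_printoptions(precision=4,suppress=True)
st=ctrl.get_state();p,d=cams.read_camera("wrist");np.savez("w1.npz",p=p,d=d,T=T_wc("wrist",st));cv2.imwrite("pics/w1.png",p)
print(st["time"],st["eef_pos"],st["qpos"],st["dq"],st["tcp_rot"])
E
```

```text
1.0833 [ 0.5549 -0.4246  0.2763] [-0.7989  0.2913  1.4244  0.0019  1.424   0.7654] [-0.0637 -0.0031  0.039  -0.0537  0.003  -0.0438] [ 0.0013 -0.7071  0.7071 -0.0032]
```

View pics/w1.png

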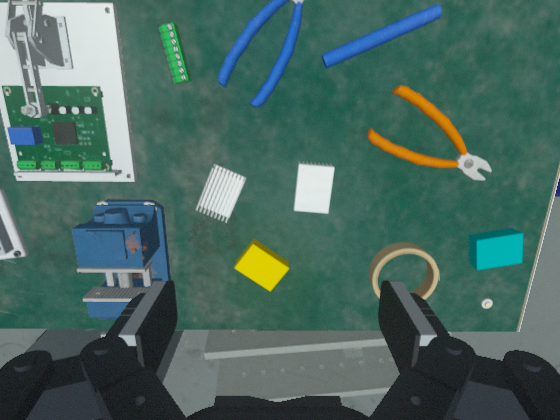

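```bash
python3 - <<'E'
from h import *
np.set_printoptions(precision=4,suppress=True)
z=np.load("w1.npz");p,d,T=z["p"],z["d"],z["T"]
C=cloud("wrist",d,T)
cv2.imwrite("pics/w1c.png",cv2.resize(p[150:230,180:350],None,fx=4.5,fy=4.5,interpolation=2))
print("bench z",np.median(C[100:150,200:300,2]), C[188,314],C[192,221])
hsv=cv2.cvtColor(p,cv2.COLOR_BGR2HSV)
for name,(u0,v0,u1,v1) in dict(t=(285,150,345,225),o=(188,155,255,230),y=(228,232,296,298)).items():
    m=np.zeros(d.shape,bool);m[v0:v1,u0:u1]=(C[v0:v1,u0:u1,2]>.018)&(C[v0:v1,u0:u1,2]<.035)
    P=C[m][:,:2]; r=cv2.minAreaRect((P*1000).astype(np.float32)); print(name,m.sum(),r,cv2.boxPoints(r))
# color mask
m=((hsv[...,1]<60)&(p[...,1]>170)).astype(np.uint8);m[:150]=0;m[230:]=0;m[:,:285]=0;m[:,345:]=0
c=max(cv2.findContours(m,0,2)[0],key=cv2.contourArea)
b=cv2.boxPoints(cv2.minAreaRect(c));print(b)
q=np.array([onplane("wrist",T,u,v,.025) for u,v in b]);print(q,q.mean(0),np.linalg.norm(q-np.roll(q,1,0),axis=1))
for i in range(4):
    e=q[(i+1)%4]-q[i];print(np.degrees(np.arctan2(e[1],e[0])))
E
```

```text
bench z 0.0017141479282131722 [ 0.524  -0.4697  0.0253] [ 0.517  -0.3534  0.0214]
t 1679 ((522.8943481445312, -469.10235595703125), (44.289127349853516, 60.38113784790039), 85.39216613769531) [[ 491.0224 -488.75  ]
 [ 551.2084 -493.6007]
 [ 554.7664 -449.4547]
 [ 494.5803 -444.604 ]]
o 627 ((513.9814453125, -351.1647644042969), (41.5937385559082, 60.14662551879883), 66.29617309570312) [[ 478.0847 -358.1174]
 [ 533.1571 -382.2969]
 [ 549.8782 -344.2122]
 [ 494.8058 -320.0327]]
y 1377 ((413.1940612792969, -403.340576171875), (60.38833999633789, 44.826595306396484), 53.97404098510742) [[ 377.3085 -414.5777]
 [ 413.5621 -440.9426]
 [ 449.0796 -392.1035]
 [ 412.826  -365.7386]]
[[293.2073 210.1342]
 [298.5    162.5   ]
 [334.1707 166.4634]
 [328.8781 214.0976]]
[[ 0.4948 -0.4445  0.025 ]
 [ 0.5557 -0.4497  0.025 ]
 [ 0.5511 -0.4933  0.025 ]
 [ 0.4898 -0.49    0.025 ]] [ 0.5229 -0.4694  0.025 ] [0.0458 0.0611 0.0438 0.0614]
-4.857048780094529
-95.99798161786285
176.9616926318302
83.71598483642788
```

View pics/w1c.png

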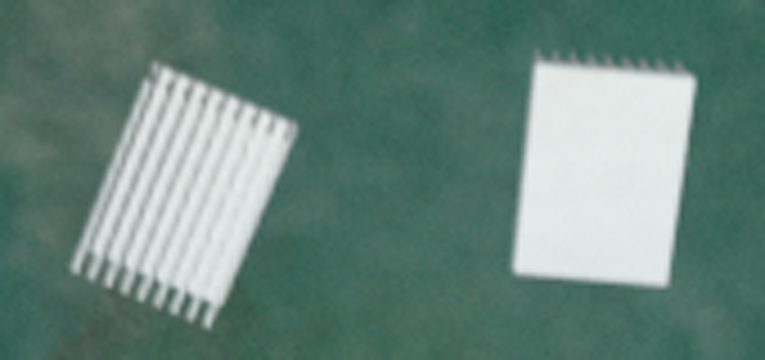

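```bash
cat >> h.py <<'E'
np.set_printoptions(precision=4,suppress=True)
def tool(zang,az):
    """tool R with tool z horizontal at angle zang (deg), pointing down, then turned az deg about tool z"""
    a=np.radians(zang);z=np.array([np.cos(a),np.sin(a),0]);y=np.array([0,0,-1.]);x=np.cross(y,z)
    return np.stack([x,y,z],1)@R.from_euler("z",az,degrees=True).as_matrix()
def go(Rd,pd,Rc=None,pc=None):
    st=ctrl.get_state()
    if Rc is None: Rc=R.from_quat(st["tcp_rot"]).as_matrix();pc=st["eef_pos"]
    t=Rc.T@(np.asarray(pd)-pc)*100; a=R.from_matrix(Rc.T@Rd).as_rotvec(degrees=True)
    print("t[cm]",t.round(2),"a[deg]",a.round(1),"rows>=",max(np.linalg.norm(t)/4.17,np.linalg.norm(a)/7.16).round(1))
    return t,a
E
python3 - <<'E'
from h import *
c=np.array([.5229,-.4692]);yaw=-4.6
u=np.array([np.cos(np.radians(yaw)),np.sin(np.radians(yaw))])
Rd=tool(yaw-90,-40); print(Rd)
p=np.r_[c-u*.005,.0105]
go(Rd,p-.11*Rd[:,1]); go(Rd,p,Rd,p-.11*Rd[:,1])
E
```

```text
[[-0.7636 -0.6407 -0.0802]
 [ 0.0614  0.0516 -0.9968]
 [ 0.6428 -0.766   0.    ]]
t[cm] [-3.54 18.07  4.85] a[deg] [ -1.7   4.7 -40. ] rows>= 5.6
t[cm] [-0. 11.  0.] a[deg] [0. 0. 0.] rows>= 2.6
```

Request:
play_rows:
  steps:
    - {"claw": 7, "tx": -0.5, "ty": 2, "tz": 0.6, "ax": -0.2, "ay": 0.6, "az": -6}
    - {"claw": 7, "tx": -1, "ty": 4.5, "tz": 1.2, "ax": -0.5, "ay": 1.2, "az": -12}
    - {"claw": 7, "tx": -1.5, "ty": 7, "tz": 1.8, "ax": -0.7, "ay": 2, "az": -18}
    - {"claw": 7, "tx": -2, "ty": 9.5, "tz": 2.4, "ax": -1, "ay": 2.7, "az": -24}
    - {"claw": 7, "tx": -2.5, "ty": 12, "tz": 3, "ax": -1.2, "ay": 3.3, "az": -30}
    - {"claw": 7, "tx": -3, "ty": 14.5, "tz": 3.8, "ax": -1.5, "ay": 4, "az": -36}
    - {"claw": 7, "tx": -3.3, "ty": 17, "tz": 4.5, "ax": -1.7, "ay": 4.7, "az": -40}
    - {"claw": 7, "tx": -3.54, "ty": 18.07, "tz": 4.85, "ax": -1.7, "ay": 4.7, "az": -40}
    - {"claw": 7, "tx": -3.54, "ty": 18.07, "tz": 4.85, "ax": -1.7, "ay": 4.7, "az": -40}
    - {"claw": 7, "tx": -3.54, "ty": 18.07, "tz": 4.85, "ax": -1.7, "ay": 4.7, "az": -40}

```text
time: 1.97
eef_pos: [0.5851, -0.4771, 0.0944]
tcp_rot: [-0.214, 0.674, -0.653, -0.271]
contact_force: [0.2, 0.3, 1.2]
opening: 0.822
```

```bash
python3 - <<'E'
from h import *
st=ctrl.get_state();p,d=cams.read_camera("wrist");cv2.imwrite("pics/w2.png",p)
print(st["time"],st["eef_pos"],st["qpos"],st["dq"],st["tcp_rot"])
c=np.array([.5229,-.4692]);yaw=-4.6
u=np.array([np.cos(np.radians(yaw)),np.sin(np.radians(yaw))])
Rd=tool(yaw-90,-40)
go(Rd,np.r_[c-u*.005,.0105])
E
```

```text
1.9667 [ 0.5851 -0.4771  0.0944] [-0.6815  0.9625  0.8934 -0.3872  1.8719  0.9718] [ 0.005  -0.0933 -0.0408 -0.007   0.0103  0.0008] [-0.2136  0.6743 -0.6531 -0.2705]
t[cm] [-0.33 11.12 -0.33] a[deg] [ 0.1 -0.3 -0.2] rows>= 2.7
```

View pics/w2.png

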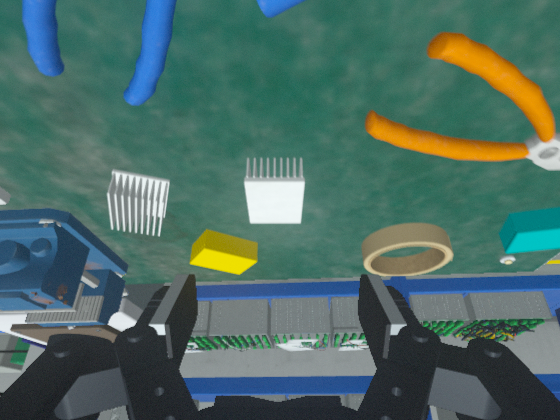

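Request:
play_rows:
  steps:
    - {"claw": 7, "tx": 0, "ty": 2, "tz": 0, "ax": 0, "ay": 0, "az": 0}
    - {"claw": 7, "tx": 0, "ty": 5, "tz": 0, "ax": 0, "ay": 0, "az": 0}
    - {"claw": 7, "tx": 0, "ty": 7.5, "tz": 0, "ax": 0, "ay": 0, "az": 0}
    - {"claw": 7, "tx": 0, "ty": 9, "tz": 0, "ax": 0, "ay": 0, "az": 0}
    - {"claw": 7, "tx": 0, "ty": 9, "tz": 0, "ax": 0, "ay": 0, "az": 0}
    - {"claw": 7, "tx": 0, "ty": 9, "tz": 0, "ax": 0, "ay": 0, "az": 0}

```text
time: 2.52
eef_pos: [0.5292, -0.4727, 0.0304]
tcp_rot: [-0.211, 0.673, -0.655, -0.269]
contact_force: [1.0, 0.4, 0.6]
opening: 0.819
```

```bash
python3 - <<'E'
from h import *
st=ctrl.get_state()
print(st["time"],st["eef_pos"],st["dq"])
c=np.array([.5229,-.4692]);yaw=-4.6
u=np.array([np.cos(np.radians(yaw)),np.sin(np.radians(yaw))])
Rd=tool(yaw-90,-40)
go(Rd,np.r_[c-u*.005,.0105])
E
```

```text
2.5167 [ 0.5292 -0.4727  0.0304] [ 0.0149  0.0068 -0.0559 -0.0027  0.0024  0.0011]
t[cm] [-0.38  2.27 -0.3 ] a[deg] [ 0.  -0.4 -0.2] rows>= 0.6
```

Request:
play_rows:
  grip_force: 70
  steps:
    - {"claw": 7, "tx": -0.36, "ty": 1.2, "tz": -0.3, "ax": 0, "ay": 0, "az": 0}
    - {"claw": 7, "tx": -0.36, "ty": 2.2, "tz": -0.3, "ax": 0, "ay": 0, "az": 0}
    - {"claw": 7, "tx": -0.36, "ty": 2.25, "tz": -0.3, "ax": 0, "ay": 0, "az": 0}
    - {"claw": 3.5, "tx": -0.36, "ty": 2.25, "tz": -0.3, "ax": 0, "ay": 0, "az": 0}
    - {"claw": 3.5, "tx": -0.36, "ty": 2.25, "tz": -0.3, "ax": 0, "ay": 0, "az": 0}
    - {"claw": 3.5, "tx": -0.36, "ty": 2.25, "tz": -0.3, "ax": 0, "ay": 0, "az": 0}
    - {"claw": 3.5, "tx": -0.36, "ty": 2.25, "tz": -0.3, "ax": 0, "ay": 0, "az": 0}
    - {"claw": 3.5, "tx": -0.36, "ty": 2.25, "tz": -0.3, "ax": 0, "ay": 0, "az": 0}

```text
time: 3.18
eef_pos: [0.5177, -0.4677, 0.0064]
tcp_rot: [-0.213, 0.674, -0.654, -0.27]
contact_force: [-0.3, -1.2, -0.6]
opening: 0.411
```

```bash
python3 - <<'E'
from h import *
st=ctrl.get_state();p,d=cams.read_camera("wrist");cv2.imwrite("pics/w3.png",p)
print(st["time"],st["eef_pos"],st["qpos"],st["dq"],st["tcp_rot"],st["contact_force"],st["opening"])
# standing target
c=np.array([.5229,-.4692]);yaw=-4.6
u=np.array([np.cos(np.radians(yaw)),np.sin(np.radians(yaw))])
# part frame in tool
Rp=np.stack([np.r_[-u[1],u[0],0]*-1,np.r_[u,0],[0,0,-1.]],1)  # x=y cross z
Rp[:,0]=np.cross(Rp[:,1],Rp[:,2]);pp=np.r_[c,.025]
Rt=R.from_quat(st["tcp_rot"]).as_matrix();pt=st["eef_pos"]
G=Rt.T@Rp; g=Rt.T@(pp-pt); np.savez("grasp1.npz",G=G,g=g)
# rotate part by +90 about tool z (z_tool ~ -Y') 
Q=R.from_rotvec(np.r_[u[1],-u[0],0]*np.pi/2).as_matrix()
Rp2=Q@Rp; print(Rp2)
Rt2=Rp2@G.T
# base-face middle position: part end down: y axis up, origin height .03; 
pp2=np.r_[c,.030]
pt2=pp2-Rt2@g
print("stand tcp",pt2); print(Rt2[:,1])
go(Rt2,pt2+[0,0,.06]); 
E
```

```text
3.1833 [ 0.5177 -0.4677  0.0064] [-0.7226  0.9087  1.1522 -0.3952  1.6655  1.0149] [-0.002  -0.0002  0.0022 -0.0011 -0.0013  0.0013] [-0.2135  0.6739 -0.6539 -0.2697] [-0.337  -1.2067 -0.6059] 0.41142888738764133
[[ 0.0802  0.      0.9968]
 [ 0.9968 -0.     -0.0802]
 [ 0.      1.     -0.    ]]
stand tcp [ 0.5415 -0.4696  0.0247]
[ 0.7638 -0.0592 -0.6427]
t[cm] [ 3.2  -7.54 -0.  ] a[deg] [-0.3 -0.2 90. ] rows>= 12.6
```

View pics/w3.png

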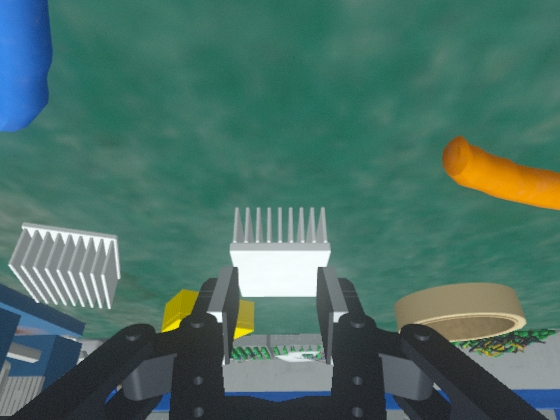

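Request:
play_rows:
  grip_force: 70
  steps:
    - {"claw": 2, "tx": 0, "ty": 0, "tz": 0, "ax": 0, "ay": 0, "az": 0}
    - {"claw": 2, "tx": 0, "ty": 0, "tz": 0, "ax": 0, "ay": 0, "az": 0}
    - {"claw": 2, "tx": 0, "ty": 0, "tz": 0, "ax": 0, "ay": 0, "az": 0}
    - {"claw": 2, "tx": 0, "ty": 0, "tz": 0, "ax": 0, "ay": 0, "az": 0}

```text
time: 3.57
eef_pos: [0.5173, -0.4675, 0.0061]
tcp_rot: [-0.214, 0.674, -0.654, -0.27]
contact_force: [1.1, -0.1, -0.0]
opening: 0.236
```

```bash
python3 - <<'E'
from h import *
p,d=cams.read_camera("wrist");cv2.imwrite("pics/w4.png",p)
p,d=cams.read_camera("side");cv2.imwrite("pics/s4.png",cv2.resize(p[180:330,200:400],None,fx=4,fy=4,interpolation=2))
E
```

```text
(no output)
```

View pics/w4.png

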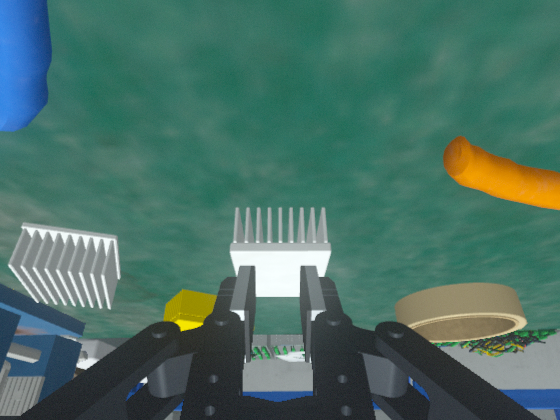

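View pics/s4.png

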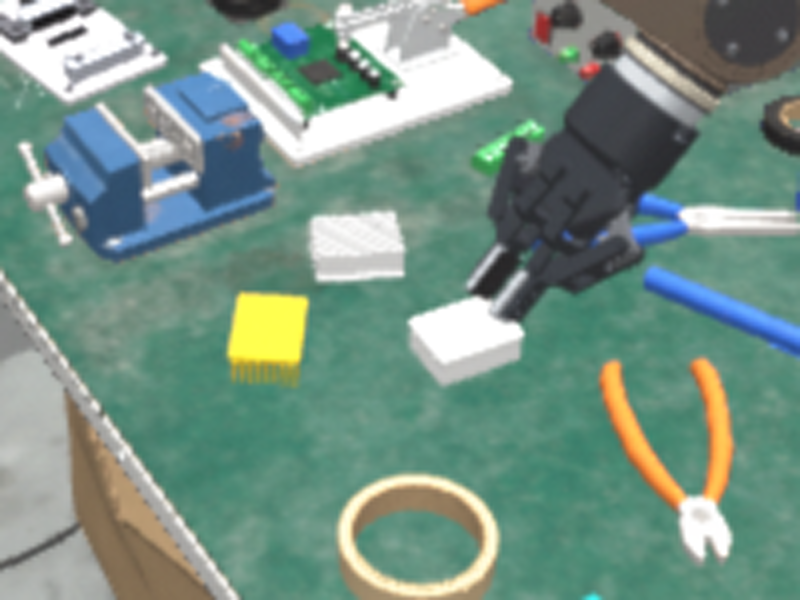

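```bash
python3 - <<'E'
from h import *
st=ctrl.get_state();p,d=cams.read_camera("wrist");T=T_wc("wrist",st);C=cloud("wrist",d,T);Ct=cloud("wrist",d,np.array(cams.camera_model("wrist")["tool_from_camera"]))
for u,v in [(250,270),(250,285),(240,285),(251,300),(305,270),(308,285),(276,260),(276,285),(245,320)]: print(u,v,"tool",Ct[v,u],"world",C[v,u])
p,d=cams.read_camera("side");T=T_wc("side");C=cloud("side",d,T)
cv2.imwrite("pics/s5.png",cv2.resize(p[235:285,290:340],None,fx=12,fy=12,interpolation=2))
for u,v in [(313,263),(318,252),(322,256),(328,257),(308,268)]: print(u,v,C[v,u])
E
```

```text
250 270 tool [-0.0102 -0.043  -0.0121] world [ 0.5537 -0.4584  0.0325]
250 285 tool [-0.0093 -0.0539 -0.0113] world [ 0.5599 -0.4597  0.0414]
240 285 tool [-0.0102 -0.0554 -0.0151] world [ 0.5618 -0.4561  0.042 ]
251 300 tool [-0.0069 -0.0607 -0.0105] world [ 0.5623 -0.4607  0.0482]
305 270 tool [-0.0101 -0.0428  0.011 ] world [ 0.5515 -0.4814  0.0324]
308 285 tool [-0.0103 -0.0555  0.0112] world [ 0.5598 -0.4824  0.042 ]
276 260 tool [-0.0091 -0.0313 -0.0012] world [ 0.5444 -0.4686  0.0243]
276 285 tool [ 0.0154 -0.0112 -0.0013] world [ 0.5129 -0.4658  0.0246]
245 320 tool [-0.0064 -0.0724 -0.0118] world [ 0.5695 -0.4601  0.0575]
313 263 [ 0.5144 -0.4703  0.0276]
318 252 [ 0.5361 -0.4599  0.0476]
322 256 [ 0.5528 -0.4571  0.0247]
328 257 [ 0.5429 -0.4934  0.0525]
308 268 [ 0.4976 -0.4727  0.0201]
```

View pics/s5.png

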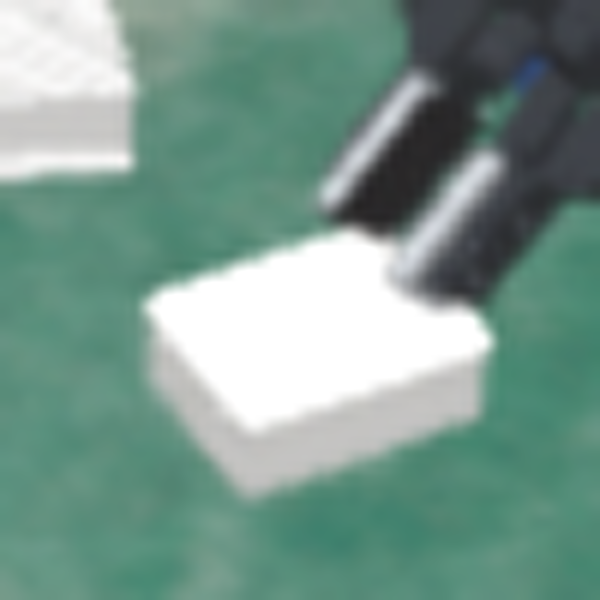

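```bash
python3 - <<'E'
from h import *
M=np.array(cams.camera_model("wrist")["tool_from_camera"])
z=np.load("w1.npz");Ct=cloud("wrist",z["d"],M)
st=ctrl.get_state();p,d=cams.read_camera("wrist");C2=cloud("wrist",d,M)
for C in (Ct,C2):
    m=(np.abs(C[...,2])<.05)&(C[...,0]>-.02)&(C[...,0]<.02)&(C[...,1]>-.1)&(np.abs(C[...,0])<.014)
    for s in (-1,1):
        q=C[m&(np.sign(C[...,2])==s)&(C[...,1]<-.025)]
        print(s,len(q),np.percentile(q[:,1],[95,98,100]),q[np.argsort(-q[:,1])[:5]])
print(st["opening"],st["eef_pos"])
E
```

```text
-1 4195 [-0.0529 -0.0503 -0.0466] [[ 0.003  -0.0466 -0.0434]
 [-0.0007 -0.0471 -0.0434]
 [-0.0061 -0.0474 -0.0432]
 [ 0.0038 -0.0476 -0.0432]
 [ 0.0047 -0.0477 -0.0433]]
1 4337 [-0.0529 -0.0505 -0.0472] [[ 0.01   -0.0472  0.0423]
 [ 0.0074 -0.0473  0.0421]
 [-0.0057 -0.0476  0.0421]
 [-0.0062 -0.0477  0.042 ]
 [-0.002  -0.0477  0.042 ]]
-1 10169 [-0.0343 -0.0296 -0.025 ] [[-0.0007 -0.025  -0.0089]
 [-0.0013 -0.025  -0.0089]
 [-0.0007 -0.025  -0.0055]
 [-0.0002 -0.025  -0.0027]
 [-0.0018 -0.0251 -0.0041]]
1 10219 [-0.0338 -0.0293 -0.025 ] [[-0.0013 -0.025   0.0206]
 [-0.0007 -0.0251  0.0188]
 [-0.0013 -0.0251  0.0197]
 [-0.0013 -0.0251  0.0221]
 [-0.0013 -0.0251  0.0068]]
0.2366708366199489 [ 0.5173 -0.4675  0.0061]
```

```bash
python3 - <<'E'
from h import *
T=T_wc("side")
for q in [(.552,-.4575,.031),(.550,-.4825,.031),(.5173,-.4675,.0061)]:
    u=proj("side",T,q);print(u,(u-[290,235])*12)
E
```

```text
[322.0205 254.3544] [384.2459 232.2522]
[327.0786 260.0292] [444.9437 300.3505]
[312.8428 268.2288] [274.1133 398.7461]
```

Request:
play_rows:
  steps:
    - {"claw": 7, "tx": 0, "ty": -2, "tz": 0, "ax": 0, "ay": 0, "az": 0}
    - {"claw": 7, "tx": 0, "ty": -4, "tz": 0, "ax": 0, "ay": 0, "az": 0}
    - {"claw": 7, "tx": 0, "ty": -4, "tz": 0, "ax": 0, "ay": 0, "az": 0}
    - {"claw": 7, "tx": 0, "ty": -4, "tz": 0, "ax": 0, "ay": 0, "az": 0}
    - {"claw": 7, "tx": 0, "ty": -4, "tz": 0, "ax": 0, "ay": 0, "az": 0}
    - {"claw": 7, "tx": 0, "ty": -4, "tz": 0, "ax": 0, "ay": 0, "az": 0}

```text
time: 4.32
eef_pos: [0.5418, -0.4691, 0.0352]
tcp_rot: [-0.214, 0.674, -0.653, -0.27]
contact_force: [0.2, 0.3, 0.0]
opening: 0.819
```

```bash
python3 - <<'E'
from h import *
st=ctrl.get_state();print(st["time"],st["eef_pos"],st["opening"])
c=np.array([.5229,-.4692]);yaw=-4.6
u=np.array([np.cos(np.radians(yaw)),np.sin(np.radians(yaw))])
Rd=tool(yaw-90,-40)
go(Rd,np.r_[c-u*.005,.0105]+.041*Rd[:,1])
M=np.array(cams.camera_model("wrist")["tool_from_camera"])
p,d=cams.read_camera("wrist");C=cloud("wrist",d,M);cv2.imwrite("pics/w5.png",p);np.savez("w5.npz",p=p,d=d,T=T_wc("wrist",st))
m=(np.abs(C[...,2])<.05)&(np.abs(C[...,0])<.014)&(C[...,1]>-.1)&(C[...,1]<-.03)
for s in (-1,1):
    q=C[m&(np.sign(C[...,2])==s)];print(q[np.argsort(-q[:,1])[:4]])
E
```

```text
4.3167 [ 0.5418 -0.4691  0.0352] 0.8187742140756529
t[cm] [0.21 7.53 0.19] a[deg] [ 0.2 -0.1  0.2] rows>= 1.8
[[ 0.0056 -0.0417 -0.0358]
 [ 0.0065 -0.0419 -0.0358]
 [-0.0036 -0.0422 -0.0359]
 [ 0.0013 -0.0423 -0.0358]]
[[-0.0049 -0.042   0.0347]
 [ 0.0049 -0.0421  0.0346]
 [ 0.0059 -0.0421  0.0346]
 [ 0.0009 -0.0422  0.0347]]
```

View pics/w5.png

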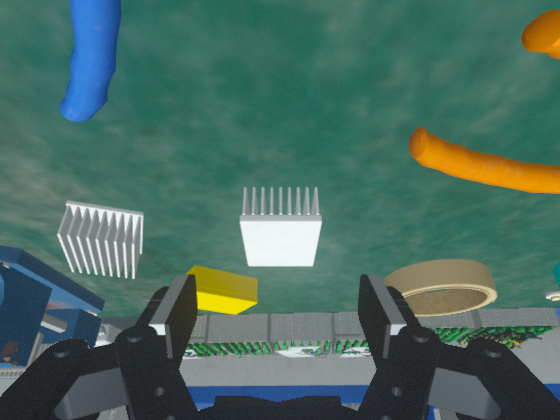

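Request:
play_rows:
  grip_force: 70
  steps:
    - {"claw": 7, "tx": 0.2, "ty": 2.5, "tz": 0.2, "ax": 0, "ay": 0, "az": 0}
    - {"claw": 7, "tx": 0.2, "ty": 5, "tz": 0.2, "ax": 0, "ay": 0, "az": 0}
    - {"claw": 7, "tx": 0.2, "ty": 6.5, "tz": 0.2, "ax": 0, "ay": 0, "az": 0}
    - {"claw": 7, "tx": 0.2, "ty": 7.1, "tz": 0.2, "ax": 0, "ay": 0, "az": 0}
    - {"claw": 7, "tx": 0.2, "ty": 7.1, "tz": 0.2, "ax": 0, "ay": 0, "az": 0}
    - {"claw": 3, "tx": 0.2, "ty": 7.1, "tz": 0.2, "ax": 0, "ay": 0, "az": 0}
    - {"claw": 3, "tx": 0.2, "ty": 7.1, "tz": 0.2, "ax": 0, "ay": 0, "az": 0}
    - {"claw": 3, "tx": 0.2, "ty": 7.1, "tz": 0.2, "ax": 0, "ay": 0, "az": 0}
    - {"claw": 3, "tx": 0.2, "ty": 7.1, "tz": 0.2, "ax": 0, "ay": 0, "az": 0}
    - {"claw": 3, "tx": 0.2, "ty": 7.1, "tz": 0.2, "ax": 0, "ay": 0, "az": 0}

```text
time: 5.2
eef_pos: [0.4973, -0.4685, -0.0146]
tcp_rot: [-0.213, 0.673, -0.655, -0.269]
contact_force: [1.6, -0.7, 3.4]
opening: 0.499
```

```bash
python3 - <<'E'
from h import *
st=ctrl.get_state();p,d=cams.read_camera("wrist");cv2.imwrite("pics/w6.png",p)
print(st["time"],st["eef_pos"],st["qpos"],st["tcp_rot"],st["contact_force"],st["opening"])
c=np.array([.5229,-.4692]);yaw=-4.6
u=np.array([np.cos(np.radians(yaw)),np.sin(np.radians(yaw))])
Rp=np.stack([[0,0,0],np.r_[u,0],[0,0,-1.]],1)
Rp[:,0]=np.cross(Rp[:,1],Rp[:,2]);pp=np.r_[c,.025]
Rt=R.from_quat(st["tcp_rot"]).as_matrix();pt=st["eef_pos"]
G=Rt.T@Rp; g=Rt.T@(pp-pt); np.savez("grasp1.npz",G=G,g=g)
Q=R.from_rotvec(np.r_[u[1],-u[0],0]*np.pi/2).as_matrix()
Rp2=Q@Rp;Rt2=Rp2@G.T;pp2=np.r_[c,.030];pt2=pp2-Rt2@g
print("stand tcp",pt2,Rt2[:,1],g); go(Rt2,pt2+[0,0,.06])
E
```

```text
5.2 [ 0.4973 -0.4685 -0.0146] [-0.7395  0.8995  1.21   -0.4035  1.6121  1.021 ] [-0.2127  0.6734 -0.6549 -0.269 ] [ 1.6422 -0.6704  3.372 ] 0.49927901170384453
stand tcp [ 0.5622 -0.4737  0.0044] [ 0.7651 -0.0612 -0.641 ] [ 0.0057 -0.0468 -0.0013]
t[cm] [  0.05 -10.25  -0.01] a[deg] [-0.4 -0.  90. ] rows>= 12.6
```

View pics/w6.png

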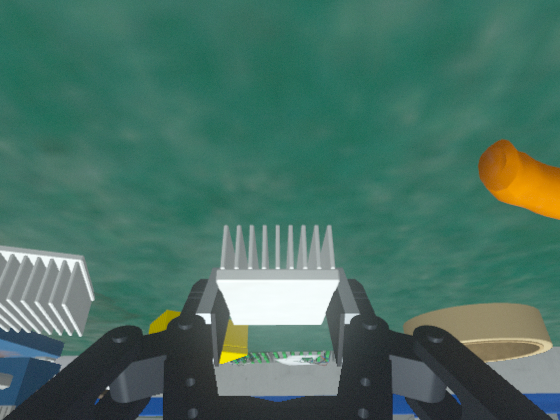

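Request:
play_rows:
  steps:
    - {"claw": 3, "tx": 1, "ty": -1.2, "tz": 0, "ax": 0, "ay": 0, "az": 0}
    - {"claw": 3, "tx": 3, "ty": -3.6, "tz": 0, "ax": 0, "ay": 0, "az": 0}
    - {"claw": 3, "tx": 5, "ty": -6, "tz": 0, "ax": 0, "ay": 0, "az": 3}
    - {"claw": 3, "tx": 5, "ty": -6.8, "tz": 0, "ax": 0, "ay": 0, "az": 9}
    - {"claw": 3, "tx": 4.5, "ty": -7.5, "tz": 0, "ax": 0, "ay": 0, "az": 15}
    - {"claw": 3, "tx": 4, "ty": -8, "tz": 0, "ax": 0, "ay": 0, "az": 21}
    - {"claw": 3, "tx": 3.5, "ty": -8.4, "tz": 0, "ax": 0, "ay": 0, "az": 27}
    - {"claw": 3, "tx": 3, "ty": -8.8, "tz": 0, "ax": -0.1, "ay": 0, "az": 33}
    - {"claw": 3, "tx": 2.5, "ty": -9.2, "tz": 0, "ax": -0.1, "ay": 0, "az": 39}
    - {"claw": 3, "tx": 2, "ty": -9.5, "tz": 0, "ax": -0.2, "ay": 0, "az": 45}
    - {"claw": 3, "tx": 1.5, "ty": -9.8, "tz": 0, "ax": -0.2, "ay": 0, "az": 51}

```text
time: 6.17
eef_pos: [0.5471, -0.4721, 0.0698]
tcp_rot: [-0.099, -0.701, 0.705, -0.039]
contact_force: [0.5, -0.5, -1.9]
opening: 0.497
```

```bash
python3 - <<'E'
from h import *
st=ctrl.get_state();print(st["time"],st["eef_pos"],st["qpos"],st["opening"],st["contact_force"])
c=np.array([.5229,-.4692]);yaw=-4.6
u=np.array([np.cos(np.radians(yaw)),np.sin(np.radians(yaw))])
z=np.load("grasp1.npz");G,g=z["G"],z["g"]
Rp2=np.stack([[0,0,0],[0,0,1],np.r_[u,0]],1);Rp2[:,0]=np.cross(Rp2[:,1],Rp2[:,2])
Rt2=Rp2@G.T;pt2=np.r_[c,.030]-Rt2@g
go(Rt2,pt2+[0,0,.06])
E
```

```text
6.1667 [ 0.5471 -0.4721  0.0698] [-0.9099  0.419   1.6575  0.1801  0.9398  0.6491] 0.4967241809169404 [ 0.482  -0.4662 -1.8505]
t[cm] [-1.38  0.83  0.03] a[deg] [-0.2 -0.1 38.9] rows>= 5.4
```

Request:
play_rows:
  steps:
    - {"claw": 3, "tx": -0.2, "ty": 0.1, "tz": 0, "ax": 0, "ay": 0, "az": 6}
    - {"claw": 3, "tx": -0.5, "ty": 0.3, "tz": 0, "ax": 0, "ay": 0, "az": 13}
    - {"claw": 3, "tx": -0.8, "ty": 0.5, "tz": 0, "ax": 0, "ay": 0, "az": 20}
    - {"claw": 3, "tx": -1, "ty": 0.6, "tz": 0, "ax": 0, "ay": 0, "az": 27}
    - {"claw": 3, "tx": -1.2, "ty": 0.7, "tz": 0, "ax": 0, "ay": 0, "az": 33}
    - {"claw": 3, "tx": -1.3, "ty": 0.8, "tz": 0, "ax": 0, "ay": 0, "az": 39}
    - {"claw": 3, "tx": -1.3, "ty": 0.8, "tz": 0, "ax": 0, "ay": 0, "az": 39}
    - {"claw": 3, "tx": -1.3, "ty": 0.8, "tz": 0, "ax": 0, "ay": 0, "az": 39}
    - {"claw": 3, "tx": -1.3, "ty": 0.8, "tz": 0, "ax": 0, "ay": 0, "az": 39}

```text
time: 6.92
eef_pos: [0.5605, -0.4726, 0.0622]
tcp_rot: [-0.326, -0.629, 0.652, -0.27]
contact_force: [0.9, -0.2, 0.9]
opening: 0.492
```

```bash
cat > st2.py <<'E'
from h import *
st=ctrl.get_state();print(st["time"],st["eef_pos"],st["qpos"],st["dq"],st["opening"],st["contact_force"])
c=np.array([.5229,-.4692]);yaw=-4.6
u=np.array([np.cos(np.radians(yaw)),np.sin(np.radians(yaw))])
z=np.load("grasp1.npz");G,g=z["G"],z["g"]
Rp2=np.stack([[0,0,0],[0,0,1],np.r_[u,0]],1);Rp2[:,0]=np.cross(Rp2[:,1],Rp2[:,2])
Rt2=Rp2@G.T;pt2=np.r_[c,.030]-Rt2@g
go(Rt2,pt2)
E
python3 st2.py
python3 - <<'E'
from h import *
p,d=cams.read_camera("wrist");cv2.imwrite("pics/w7.png",p)
p,d=cams.read_camera("side");cv2.imwrite("pics/s7.png",cv2.resize(p[180:330,200:400],None,fx=4,fy=4,interpolation=2))
E
```

```text
6.9167 [ 0.5605 -0.4726  0.0622] [-1.1025  0.3659  1.9611  1.2801  0.7484 -0.4172] [ 0.0166 -0.0135 -0.0445 -0.0004 -0.005   0.006 ] 0.49170538335681246 [ 0.8934 -0.1689  0.9177]
t[cm] [4.31 3.86 0.12] a[deg] [-0.1 -0.1  0.3] rows>= 1.4
```

View pics/w7.png

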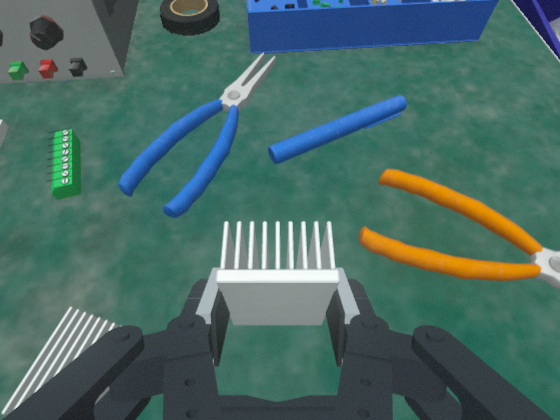

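View pics/s7.png

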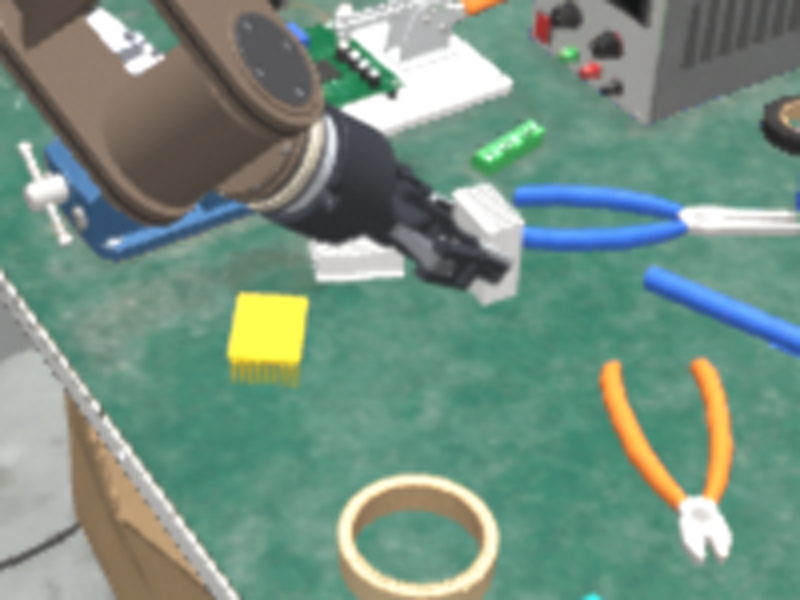

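Request:
play_rows:
  steps:
    - {"claw": 3, "tx": 1, "ty": 0.9, "tz": 0, "ax": 0, "ay": 0, "az": 0}
    - {"claw": 3, "tx": 2.4, "ty": 2.1, "tz": 0.1, "ax": 0, "ay": 0, "az": 0.3}
    - {"claw": 3, "tx": 3.6, "ty": 3.2, "tz": 0.1, "ax": 0, "ay": 0, "az": 0.3}
    - {"claw": 3, "tx": 4.1, "ty": 3.66, "tz": 0.1, "ax": 0, "ay": 0, "az": 0.3}
    - {"claw": 3, "tx": 4.17, "ty": 3.74, "tz": 0.1, "ax": 0, "ay": 0, "az": 0.3}
    - {"claw": 3, "tx": 4.17, "ty": 3.74, "tz": 0.1, "ax": 0, "ay": 0, "az": 0.3}
    - {"claw": 3, "tx": 4.17, "ty": 3.74, "tz": 0.1, "ax": 0, "ay": 0, "az": 0.3}

```text
time: 7.6
eef_pos: [0.5639, -0.4749, 0.0086]
tcp_rot: [-0.328, -0.627, 0.652, -0.273]
contact_force: [-0.0, 0.4, -1.1]
opening: 0.498
```

```bash
python3 st2.py
```

```text
7.6 [ 0.5639 -0.4749  0.0086] [-1.1009  0.4721  1.9499  1.3955  0.7277 -0.5667] [-0.0022 -0.009  -0.0012  0.0002 -0.0005 -0.0023] 0.4975462506962477 [-0.0414  0.4412 -1.0709]
t[cm] [ 0.44  0.13 -0.1 ] a[deg] [-0.2  0.  -0.2] rows>= 0.1
```

Request:
play_rows:
  steps:
    - {"claw": 3, "tx": 0.2, "ty": 0.16, "tz": 0, "ax": 0, "ay": 0, "az": 0}
    - {"claw": 3, "tx": 0.34, "ty": 0.28, "tz": 0, "ax": 0, "ay": 0, "az": 0}
    - {"claw": 3, "tx": 0.34, "ty": 0.28, "tz": 0, "ax": 0, "ay": 0, "az": 0}
    - {"claw": 3, "tx": 0.34, "ty": 0.28, "tz": 0, "ax": 0, "ay": 0, "az": 0}

```text
time: 7.93
eef_pos: [0.5631, -0.4744, 0.003]
tcp_rot: [-0.328, -0.628, 0.651, -0.272]
contact_force: [0.5, 0.3, -1.0]
opening: 0.495
```

```bash
python3 st2.py
```

```text
7.9333 [ 0.5631 -0.4744  0.003 ] [-1.1015  0.4815  1.9504  1.4043  0.7262 -0.5785] [ 0.0009  0.002   0.0017  0.0009  0.0006 -0.0006] 0.4951644695414788 [ 0.4545  0.2986 -1.0025]
t[cm] [-0.05 -0.16 -0.06] a[deg] [-0.1 -0.1 -0.2] rows>= 0.0
```

Request:
play_rows:
  steps:
    - {"claw": 3, "tx": 0.08, "ty": 0.07, "tz": 0, "ax": 0, "ay": 0, "az": 0}
    - {"claw": 3, "tx": 0.15, "ty": 0.13, "tz": 0, "ax": 0, "ay": 0, "az": 0}
    - {"claw": 3, "tx": 0.15, "ty": 0.13, "tz": 0, "ax": 0, "ay": 0, "az": 0}
    - {"claw": 3, "tx": 0.15, "ty": 0.13, "tz": 0, "ax": 0, "ay": 0, "az": 0}

```text
time: 8.27
eef_pos: [0.5641, -0.4748, 0.0029]
tcp_rot: [-0.329, -0.627, 0.651, -0.274]
contact_force: [-3.0, 2.9, 5.5]
opening: 0.494
```

```bash
python3 st2.py;python3 - <<'E'
from h import *
p,d=cams.read_camera("side");cv2.imwrite("pics/s8.png",cv2.resize(p[210:290,270:370],None,fx=7,fy=7,interpolation=2))
E
```

```text
8.2667 [ 0.5641 -0.4748  0.0029] [-1.1014  0.484   1.9487  1.4092  0.7285 -0.5838] [ 0.0008  0.0001  0.0004 -0.001  -0.0017  0.0001] 0.49407966624229 [-3.0322  2.946   5.4943]
t[cm] [ 0.01 -0.24 -0.09] a[deg] [-0.1 -0.  -0.4] rows>= 0.1
```

View pics/s8.png

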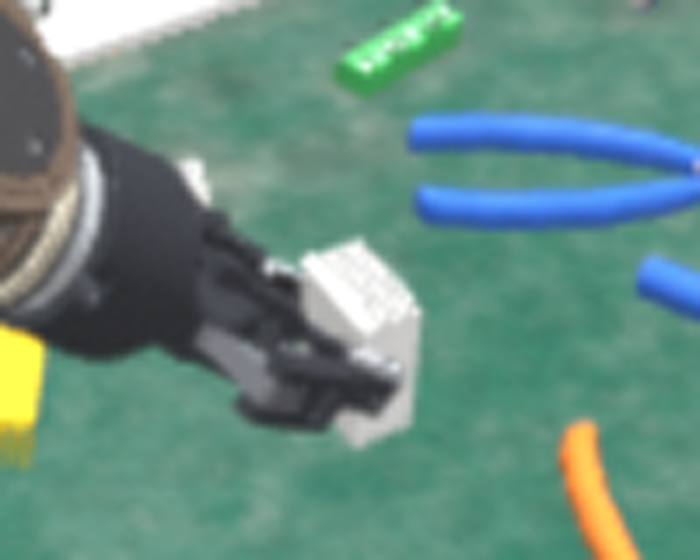

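Request:
play_rows:
  steps:
    - {"claw": 5.2, "tx": 0, "ty": 0, "tz": 0, "ax": 0, "ay": 0, "az": 0}
    - {"claw": 6.5, "tx": 0, "ty": 0, "tz": 0, "ax": 0, "ay": 0, "az": 0}
    - {"claw": 7, "tx": 0, "ty": 0, "tz": 0, "ax": 0, "ay": 0, "az": 0}
    - {"claw": 7, "tx": 0, "ty": -1, "tz": 0, "ax": 0, "ay": 0, "az": 0}
    - {"claw": 7, "tx": 0, "ty": -3.5, "tz": 0, "ax": 0, "ay": 0, "az": 0}
    - {"claw": 7, "tx": 0, "ty": -7, "tz": 0, "ax": 0, "ay": 0, "az": 0}
    - {"claw": 7, "tx": 0, "ty": -10, "tz": 0, "ax": 0, "ay": 0, "az": 0}
    - {"claw": 7, "tx": -3, "ty": -12, "tz": 0, "ax": 0, "ay": 0, "az": -5}
    - {"claw": 7, "tx": -6, "ty": -14, "tz": 0, "ax": 0, "ay": 0, "az": -12}
    - {"claw": 7, "tx": -9, "ty": -15, "tz": 0, "ax": 0, "ay": 0, "az": -19}
    - {"claw": 7, "tx": -9, "ty": -15, "tz": 0, "ax": 0, "ay": 0, "az": -19}
    - {"claw": 7, "tx": -9, "ty": -15, "tz": 0, "ax": 0, "ay": 0, "az": -19}

```text
time: 9.32
eef_pos: [0.5089, -0.4738, 0.1764]
tcp_rot: [-0.22, -0.668, 0.692, -0.164]
contact_force: [0.6, -1.0, 1.0]
opening: 0.821
```

```bash
python3 - <<'E'
from h import *
st=ctrl.get_state();p,d=cams.read_camera("wrist");T=T_wc("wrist",st);cv2.imwrite("pics/w9.png",p);np.savez("w9.npz",p=p,d=d,T=T)
print(st["time"],st["eef_pos"],st["qpos"],st["dq"],st["contact_force"])
C=cloud("wrist",d,T)
m=(C[...,2]>.055)&(C[...,2]<.067)&(np.hypot(C[...,0]-.53,C[...,1]+.469)<.06)
P=C[m];print(len(P),P[:,2].mean());r=cv2.minAreaRect((P[:,:2]*1000).astype(np.float32));print(r,cv2.boxPoints(r))
E
```

```text
9.3167 [ 0.5089 -0.4738  0.1764] [-1.0789  0.1436  1.8612  0.5898  0.896   0.255 ] [ 0.0144  0.0276  0.0216 -0.0388  0.013  -0.0049] [ 0.6048 -1.0371  1.0264]
672 0.059162642767291315
((533.8960571289062, -471.953857421875), (43.92570114135742, 24.78693199157715), 84.66574096679688) [[ 519.5145 -492.6694]
 [ 544.194  -494.9738]
 [ 548.2776 -451.2383]
 [ 523.5981 -448.934 ]]
```

View pics/w9.png

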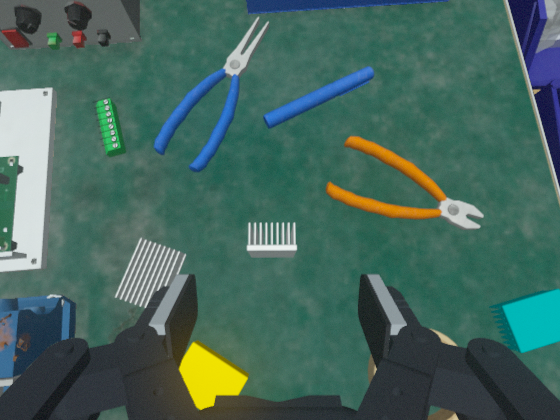

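```bash
cat > g2.py <<'E'
from h import *
yaw=-5.3;c=np.array([.5339,-.472]);f=35
u=np.array([np.cos(np.radians(yaw)),np.sin(np.radians(yaw)),0])
Rp=np.stack([[0,0,0],[0,0,1],u],1);Rp[:,0]=np.cross(Rp[:,1],Rp[:,2])
pp=np.r_[c,.03]-u*.0125   # base face middle
Rd=tool(yaw-90,f-90)
tip=pp+Rp@[0,-.007,.006]
tcp=tip+.038*Rd[:,1]
if __name__=="__main__":
    st=ctrl.get_state();print(st["time"],st["eef_pos"],st["qpos"],st["opening"],st["contact_force"]);print("tcp",tcp,Rd[:,1])
    print("pre");go(Rd,tcp-.12*Rd[:,1]);print("final");go(Rd,tcp)
E
python3 g2.py
```

```text
9.3667 [ 0.5082 -0.4724  0.1733] [-1.0798  0.1453  1.8652  0.5935  0.8958  0.25  ] 0.8174687630020571 [-0.6809  0.3486  0.4188]
tcp [ 0.4964 -0.4685  0.0012] [-0.8156  0.0757 -0.5736]
pre
t[cm] [-1.93 13.32 -0.27] a[deg] [ -0.5   0.4 -86.6] rows>= 12.1
final
t[cm] [10.04 14.03 -0.41] a[deg] [ -0.5   0.4 -86.6] rows>= 12.1
```

Request:
play_rows:
  steps:
    - {"claw": 7, "tx": 0, "ty": 0, "tz": 0, "ax": 0, "ay": 0, "az": -6}
    - {"claw": 7, "tx": 0, "ty": 0, "tz": 0, "ax": 0, "ay": 0, "az": -13}
    - {"claw": 7, "tx": 0, "ty": 0, "tz": 0, "ax": 0, "ay": 0, "az": -20}
    - {"claw": 7, "tx": -0.5, "ty": 0, "tz": 0, "ax": 0, "ay": 0, "az": -27}
    - {"claw": 7, "tx": -1, "ty": 0, "tz": 0, "ax": 0, "ay": 0, "az": -34}
    - {"claw": 7, "tx": -2, "ty": 1, "tz": 0, "ax": 0, "ay": 0, "az": -41}
    - {"claw": 7, "tx": -3, "ty": 2, "tz": 0, "ax": 0, "ay": 0, "az": -48}
    - {"claw": 7, "tx": -4, "ty": 4, "tz": -0.1, "ax": -0.3, "ay": 0.2, "az": -55}
    - {"claw": 7, "tx": -4, "ty": 6, "tz": -0.2, "ax": -0.5, "ay": 0.4, "az": -62}
    - {"claw": 7, "tx": -4, "ty": 8, "tz": -0.3, "ax": -0.5, "ay": 0.4, "az": -69}
    - {"claw": 7, "tx": -3.5, "ty": 10, "tz": -0.3, "ax": -0.5, "ay": 0.4, "az": -76}
    - {"claw": 7, "tx": -3, "ty": 11.5, "tz": -0.3, "ax": -0.5, "ay": 0.4, "az": -83}

```text
time: 10.37
eef_pos: [0.5903, -0.4728, 0.08]
tcp_rot: [-0.283, 0.653, -0.616, -0.338]
contact_force: [-0.0, -0.4, 0.4]
opening: 0.821
```

Request:
play_rows:
  steps:
    - {"claw": 7, "tx": 0, "ty": 0, "tz": 0, "ax": 0, "ay": 0, "az": -3.6}
    - {"claw": 7, "tx": 0, "ty": 0, "tz": 0, "ax": 0, "ay": 0, "az": -3.6}
    - {"claw": 7, "tx": 0, "ty": 0, "tz": 0, "ax": 0, "ay": 0, "az": -3.6}

```text
time: 10.62
eef_pos: [0.5891, -0.4729, 0.0777]
tcp_rot: [-0.303, 0.645, -0.605, -0.356]
contact_force: [-0.5, -0.8, 0.6]
opening: 0.818
```

```bash
python3 g2.py; python3 - <<'E'
from h import *
st=ctrl.get_state();p,d=cams.read_camera("wrist");T=T_wc("wrist",st);cv2.imwrite("pics/w10.png",p);np.savez("w10.npz",p=p,d=d,T=T)
C=cloud("wrist",d,T)
m=(np.hypot(C[...,0]-.534,C[...,1]+.472)<.05)&(C[...,2]>.01)
P=C[m];print(len(P),P.max(0),P.min(0))
m&=C[...,2]>.055;P=C[m];r=cv2.minAreaRect((P[:,:2]*1000).astype(np.float32));print(r)
E
```

```text
10.6167 [ 0.5891 -0.4729  0.0777] [-0.6485  1.1803  0.6563 -0.5299  2.1333  0.9199] 0.817786587790522 [-0.4709 -0.7934  0.6336]
tcp [ 0.4964 -0.4685  0.0012] [-0.8156  0.0757 -0.5736]
pre
t[cm] [-0.95 -0.03  0.43] a[deg] [0.6 0.7 0.6] rows>= 0.2
final
t[cm] [-1.08 11.97  0.55] a[deg] [0.6 0.7 0.6] rows>= 2.9
4236 [ 0.5504 -0.449   0.0601] [ 0.5217 -0.4935  0.01  ]
((535.8256225585938, -471.551513671875), (43.97227096557617, 25.77094078063965), 86.70391082763672)
```

View pics/w10.png

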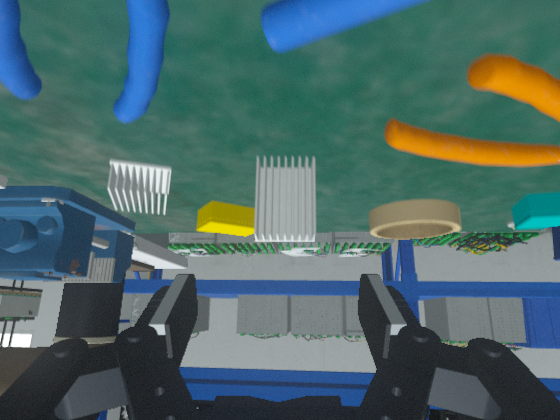

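Request:
play_rows:
  steps:
    - {"claw": 7, "tx": -1, "ty": 0, "tz": 0.5, "ax": 0.5, "ay": 0.7, "az": 0.6}
    - {"claw": 7, "tx": -1, "ty": 2, "tz": 0.5, "ax": 0.5, "ay": 0.7, "az": 0.6}
    - {"claw": 7, "tx": -1, "ty": 5, "tz": 0.5, "ax": 0.5, "ay": 0.7, "az": 0.6}
    - {"claw": 7, "tx": -1, "ty": 8, "tz": 0.5, "ax": 0.5, "ay": 0.7, "az": 0.6}
    - {"claw": 7, "tx": -1, "ty": 10, "tz": 0.5, "ax": 0.5, "ay": 0.7, "az": 0.6}
    - {"claw": 7, "tx": -1, "ty": 10, "tz": 0.5, "ax": 0.5, "ay": 0.7, "az": 0.6}
    - {"claw": 7, "tx": -1, "ty": 10, "tz": 0.5, "ax": 0.5, "ay": 0.7, "az": 0.6}

```text
time: 11.25
eef_pos: [0.5137, -0.4724, 0.022]
tcp_rot: [-0.292, 0.641, -0.615, -0.355]
contact_force: [0.9, -0.2, 1.6]
opening: 0.818
```

```bash
python3 g2.py; python3 - <<'E'
from h import *
st=ctrl.get_state();p,d=cams.read_camera("wrist");cv2.imwrite("pics/w11.png",p)
E
```

```text
11.25 [ 0.5137 -0.4724  0.022 ] [-0.698   1.0497  0.9821 -0.5171  1.9178  1.0045] 0.8183557456891393 [ 0.8627 -0.1624  1.6389]
tcp [ 0.4964 -0.4685  0.0012] [-0.8156  0.0757 -0.5736]
pre
t[cm] [-0.78 -9.37 -0.21] a[deg] [-0.1 -0.4 -0.5] rows>= 2.3
final
t[cm] [-0.67  2.63 -0.23] a[deg] [-0.1 -0.4 -0.5] rows>= 0.7
```

View pics/w11.png

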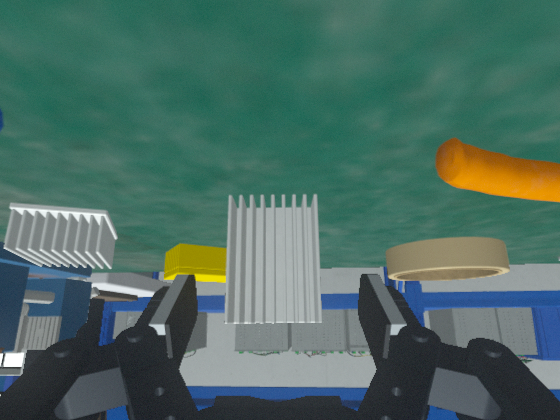

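Request:
play_rows:
  grip_force: 70
  steps:
    - {"claw": 7, "tx": -0.6, "ty": 1, "tz": -0.15, "ax": 0, "ay": -0.3, "az": -0.4}
    - {"claw": 7, "tx": -0.6, "ty": 2.2, "tz": -0.15, "ax": 0, "ay": -0.3, "az": -0.4}
    - {"claw": 7, "tx": -0.6, "ty": 2.6, "tz": -0.15, "ax": 0, "ay": -0.3, "az": -0.4}
    - {"claw": 7, "tx": -0.6, "ty": 2.6, "tz": -0.15, "ax": 0, "ay": -0.3, "az": -0.4}
    - {"claw": 3, "tx": -0.6, "ty": 2.6, "tz": -0.15, "ax": 0, "ay": -0.3, "az": -0.4}
    - {"claw": 3, "tx": -0.6, "ty": 2.6, "tz": -0.15, "ax": 0, "ay": -0.3, "az": -0.4}
    - {"claw": 3, "tx": -0.6, "ty": 2.6, "tz": -0.15, "ax": 0, "ay": -0.3, "az": -0.4}
    - {"claw": 3, "tx": -0.6, "ty": 2.6, "tz": -0.15, "ax": 0, "ay": -0.3, "az": -0.4}
    - {"claw": 3, "tx": -0.6, "ty": 2.6, "tz": -0.15, "ax": 0, "ay": -0.3, "az": -0.4}

```text
time: 12.05
eef_pos: [0.4974, -0.4684, -0.0011]
tcp_rot: [-0.298, 0.64, -0.612, -0.355]
contact_force: [2.4, -0.8, 1.3]
opening: 0.506
```

```bash
python3 g2.py; python3 - <<'E'
from h import *
import g2
st=ctrl.get_state();p,d=cams.read_camera("wrist");cv2.imwrite("pics/w12.png",p);np.savez("w12.npz",p=p,d=d,T=T_wc("wrist",st))
Rt=R.from_quat(st["tcp_rot"]).as_matrix();np.savez("grasp2.npz",G=Rt.T@g2.Rp,g=Rt.T@(g2.pp-st["eef_pos"]));print(Rt.T@g2.Rp,Rt.T@(g2.pp-st["eef_pos"]))
E
```

```text
12.05 [ 0.4974 -0.4684 -0.0011] [-0.705   1.0495  1.0336 -0.5205  1.8774  1.0161] 0.5056275178452261 [ 2.4498 -0.8396  1.2837]
tcp [ 0.4964 -0.4685  0.0012] [-0.8156  0.0757 -0.5736]
pre
t[cm] [  0.25 -12.06   0.07] a[deg] [-0.2 -0.   0. ] rows>= 2.9
final
t[cm] [ 0.25 -0.06  0.02] a[deg] [-0.2 -0.   0. ] rows>= 0.1
[[ 0.0001  0.8196 -0.573 ]
 [-0.0036 -0.573  -0.8195]
 [-1.      0.0021  0.0029]] [ 0.0117 -0.0377  0.0004]
```

View pics/w12.png

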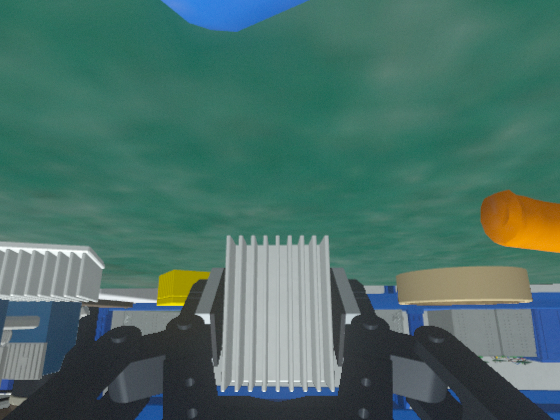

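Request:
play_rows:
  steps:
    - {"claw": 3, "tx": 0.8, "ty": -0.6, "tz": 0, "ax": 0, "ay": 0, "az": 0}
    - {"claw": 3, "tx": 3, "ty": -2.2, "tz": 0, "ax": 0, "ay": 0, "az": 0}
    - {"claw": 3, "tx": 6, "ty": -4.2, "tz": 0, "ax": 0, "ay": 0, "az": 0}
    - {"claw": 3, "tx": 9, "ty": -6.5, "tz": 0, "ax": 0, "ay": 0, "az": 2}
    - {"claw": 3, "tx": 12, "ty": -8.5, "tz": 0, "ax": 0, "ay": 0, "az": 8}
    - {"claw": 3, "tx": 14, "ty": -10, "tz": 0, "ax": 0, "ay": 0, "az": 15}
    - {"claw": 3, "tx": 15, "ty": -11, "tz": 0, "ax": 0, "ay": 0, "az": 22}
    - {"claw": 3, "tx": 16, "ty": -11.5, "tz": 0, "ax": 0, "ay": 0, "az": 29}
    - {"claw": 3, "tx": 16.5, "ty": -12, "tz": 0, "ax": 0, "ay": 0, "az": 36}
    - {"claw": 3, "tx": 16.5, "ty": -12, "tz": 0, "ax": 0, "ay": 0, "az": 43}
    - {"claw": 3, "tx": 16.5, "ty": -12, "tz": 0, "ax": 0, "ay": 0, "az": 50}
    - {"claw": 3, "tx": 16.5, "ty": -12, "tz": 0, "ax": 0, "ay": 0, "az": 55}

```text
time: 13.1
eef_pos: [0.4999, -0.4682, 0.204]
tcp_rot: [-0.033, -0.705, 0.707, 0.031]
contact_force: [-0.2, -0.9, -1.6]
opening: 0.501
```

```bash
python3 - <<'E'
from h import *
st=ctrl.get_state();print(st["time"],st["eef_pos"],st["qpos"],st["opening"])
p,d=cams.read_camera("wrist");cv2.imwrite("pics/w13.png",p);np.savez("w13.npz",p=p,d=d,T=T_wc("wrist",st))
p,d=cams.read_camera("top");np.savez("t13.npz",p=p,d=d);cv2.imwrite("pics/t13.png",cv2.resize(p[200:270,120:210],None,fx=8,fy=8,interpolation=2))
E
```

```text
13.1 [ 0.4999 -0.4682  0.204 ] [-0.9009  0.2987  1.5455  0.0008  1.2925  0.7605] 0.5010317460028783
```

View pics/w13.png

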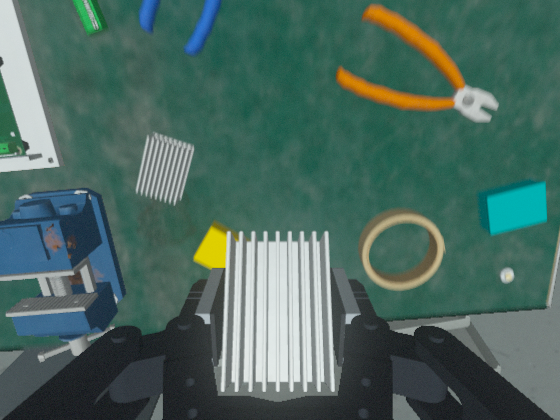

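View pics/t13.png

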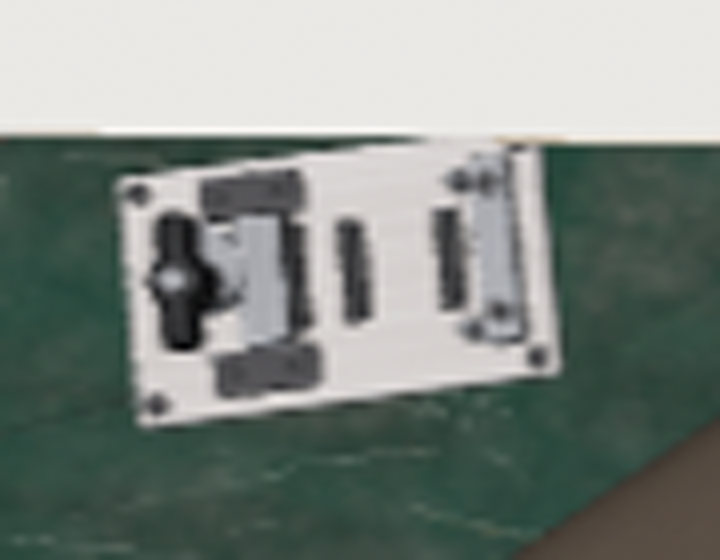

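```bash
cat > fx.py <<'E'
from h import *
E
python3 - <<'E'
from h import *
T=T_wc("top")
pts=dict(TL=(118,180),BL=(140,427),BR=(560,373))
W={k:onplane("top",T,120+(x+.5)/8-.5,200+(y+.5)/8-.5,.010) for k,(x,y) in pts.items()};print(W)
e=W["BL"]-W["BR"];print("len",np.linalg.norm(e),"yaw",np.degrees(np.arctan2(e[1],e[0])))
e2=W["TL"]-W["BL"];print("wid",np.linalg.norm(e2),"yaw",np.degrees(np.arctan2(e2[1],e2[0])))
# pins tops z.03: crop (462,180),(475,330); strips z .016
for k,(x,y,z) in dict(pin1=(462,180,.03),pin2=(475,330,.03),strip1=(353,270,.016),strip2=(450,260,.016),knob=(180,282,.054)).items(): print(k,onplane("top",T,120+x/8,200+y/8,z))
E
```

```text
{'TL': array([0.4935, 0.0876, 0.01  ]), 'BL': array([0.4012, 0.0737, 0.01  ]), 'BR': array([ 0.4231, -0.081 ,  0.01  ])}
len 0.15623397361018698 yaw 98.048530053195
wid 0.09333022013436308 yaw 8.56647518196086
pin1 [ 0.4912 -0.047   0.03  ]
pin2 [ 0.4358 -0.0543  0.03  ]
strip1 [ 0.4588 -0.005   0.016 ]
strip2 [ 0.4629 -0.0408  0.016 ]
knob [0.4497 0.0473 0.054 ]
```

Request:
play_rows:
  steps:
    - {"claw": 3, "tx": 0.4, "ty": -1, "tz": -1.5, "ax": 0, "ay": -4, "az": 0}
    - {"claw": 3, "tx": 1, "ty": -2, "tz": -4, "ax": 0, "ay": -10, "az": 0}
    - {"claw": 3, "tx": 1.6, "ty": -3, "tz": -7.5, "ax": 0, "ay": -17, "az": 0}
    - {"claw": 3, "tx": 2.2, "ty": -4, "tz": -11, "ax": 0, "ay": -24, "az": 0}
    - {"claw": 3, "tx": 2.8, "ty": -5, "tz": -14.5, "ax": 0, "ay": -31, "az": 0}
    - {"claw": 3, "tx": 3.4, "ty": -5.6, "tz": -18, "ax": 0, "ay": -38, "az": 0}
    - {"claw": 3, "tx": 4, "ty": -5.6, "tz": -21.5, "ax": 0, "ay": -45, "az": 0}
    - {"claw": 3, "tx": 4.6, "ty": -5.6, "tz": -25, "ax": 0, "ay": -52, "az": 0}
    - {"claw": 3, "tx": 5.2, "ty": -5.6, "tz": -28.5, "ax": 0, "ay": -59, "az": 0}
    - {"claw": 3, "tx": 5.8, "ty": -5.6, "tz": -32, "ax": 0, "ay": -66, "az": 0}
    - {"claw": 3, "tx": 6.4, "ty": -5.6, "tz": -35.5, "ax": 0, "ay": -73, "az": 0}
    - {"claw": 3, "tx": 7, "ty": -5.6, "tz": -38.5, "ax": 0, "ay": -80, "az": 0}

```text
time: 14.2
eef_pos: [0.4652, -0.0761, 0.2577]
tcp_rot: [-0.433, 0.561, -0.559, 0.43]
contact_force: [0.1, 0.1, -1.0]
opening: 0.506
```

```bash
python3 - <<'E'
from h import *
st=ctrl.get_state();print(st["time"],st["eef_pos"],st["qpos"],st["opening"],st["contact_force"])
go(tool(8.2,0),[.461,-.025,.26])
E
```

```text
14.2 [ 0.4652 -0.0761  0.2577] [-0.3765 -0.2192  1.9823 -0.0023  1.3824 -0.1186] 0.5058818735097045 [ 0.1061  0.0501 -0.978 ]
t[cm] [-4.83 -0.23 -1.7 ] a[deg] [  0.3 -22.9   0.1] rows>= 3.2
```

Request:
play_rows:
  steps:
    - {"claw": 3, "tx": -1.2, "ty": -0.1, "tz": -0.4, "ax": 0, "ay": -6, "az": 0}
    - {"claw": 3, "tx": -2.8, "ty": -0.2, "tz": -1, "ax": 0, "ay": -13, "az": 0}
    - {"claw": 3, "tx": -4.2, "ty": -0.2, "tz": -1.5, "ax": 0, "ay": -20, "az": 0}
    - {"claw": 3, "tx": -4.8, "ty": -0.2, "tz": -1.7, "ax": 0, "ay": -23, "az": 0}
    - {"claw": 3, "tx": -4.8, "ty": -0.2, "tz": -1.7, "ax": 0, "ay": -23, "az": 0}
    - {"claw": 3, "tx": -4.8, "ty": -0.2, "tz": -1.7, "ax": 0, "ay": -23, "az": 0}
    - {"claw": 3, "tx": -4.8, "ty": -0.2, "tz": -1.7, "ax": 0, "ay": -23, "az": 0}

```text
time: 14.78
eef_pos: [0.4619, -0.0279, 0.2596]
tcp_rot: [0.534, -0.466, 0.464, -0.532]
contact_force: [-0.1, 0.1, -0.7]
opening: 0.5
```

```bash
python3 - <<'E'
from h import *
st=ctrl.get_state();print(st["time"],st["eef_pos"],st["qpos"],st["dq"],st["opening"])
p,d=cams.read_camera("wrist");cv2.imwrite("pics/w14.png",p);np.savez("w14.npz",p=p,d=d,T=T_wc("wrist",st))
E
```

```text
14.7833 [ 0.4619 -0.0279  0.2596] [-0.2787 -0.2426  1.9981 -0.0021  1.389  -0.4142] [-0.0108 -0.0019  0.0005  0.0025 -0.0017 -0.005 ] 0.49994560096189344
```

View pics/w14.png

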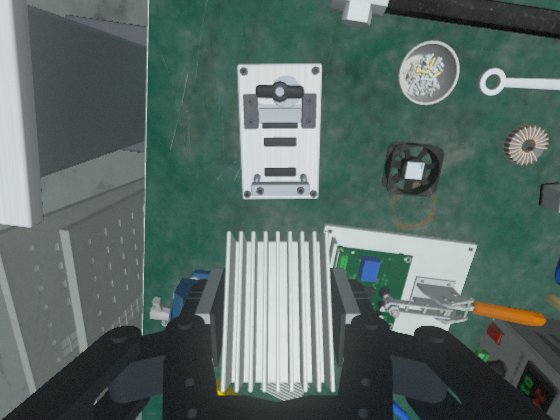

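```bash
python3 - <<'E'
from h import *
z=np.load("w14.npz");p=z["p"];cv2.imwrite("pics/w14c.png",cv2.resize(p[55:205,230:330],None,fx=5,fy=4*1.0+0,interpolation=2) if 0 else cv2.resize(p[58:204,232:328],None,fx=4,fy=4,interpolation=2))
E
```

```text
(no output)
```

View pics/w14c.png

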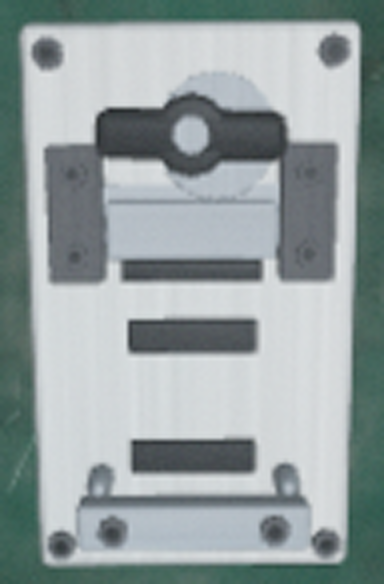

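```bash
cat > fitfx.py <<'E'
from h import *
from scipy.optimize import least_squares
def fit(name,T,obs):
    K=np.array(cams.camera_model(name)["intrinsics"])
    def f(q):
        c,s=np.cos(q[2]),np.sin(q[2]);r=[]
        for (x,y,z),uv in obs:
            w=[q[0]+c*x-s*y,q[1]+s*x+c*y,z+q[3]]; r+=list(proj(name,T,w)-uv)
        return np.array(r+[q[3]*300])
    s=least_squares(f,[.461,-.025,1.714,0],loss="soft_l1");print(s.x,np.degrees(s.x[2]));print(f(s.x)[:-1].reshape(-1,2).round(1).tolist());return s.x
E
python3 - <<'E'
from fitfx import *
z=np.load("w14.npz");T=z["T"]
o=[((.104,.048,.01),(21,23)),((.104,-.048,.01),(360,23)),((-.054,.048,.01),(43,564)),((-.054,-.048,.01),(346,562)),((.018,0,.016),(192,335)),((-.018,0,.016),(194,455)),((-.03,.035,.028),(80,503)),((-.03,-.035,.028),(308,502))]
o=[(a,((u+.5)/4-.5+232,(v+.5)/4-.5+58)) for a,(u,v) in o]
q=fit("wrist",T,o);np.save("fx.npy",q)
E
```

```text
[ 0.4612 -0.0178  1.7149 -0.0047] 98.25580759581001
[[-0.2, 0.3], [0.5, -0.5], [-0.2, 0.0], [-0.0, 0.0], [0.2, 0.0], [-0.2, -0.0], [-0.9, 0.2], [0.8, 0.0]]
```

```bash
python3 - <<'E'
from h import *
z=np.load("w14.npz");C=cloud("wrist",z["d"],z["T"])
print("bench left",np.median(C[70:190,170:230],(0,1)),np.median(C[100:130,335:380],(0,1)),"plate",np.median(C[150:160,265:295].reshape(-1,3),0), "rows",[C[v,225,2].round(4) for v in (70,100,130,160,190)])
print("strips",C[142,279],C[171,280],"fence",C[188,279],"jaw",C[115,279],"wing",C[91,265])
t=np.load("t13.npz");Tt=T_wc("top");D=cloud("top",t["d"],Tt)
print("top bench",[D[v,u].round(4).tolist() for u,v in [(125,230),(128,255),(160,262),(195,225),(200,235)]])
print("top plate",D[236,170],D[222,170], "strip1",D[233,164],"strip2",D[232,176],"fence",D[231,182])
# project top/wrist consistent: strips in top via depth
s=np.load("side0.npy")
E
```

```text
bench left [ 0.3617 -0.0001  0.0018] [0.5446 0.0425 0.0017] plate [ 0.4604 -0.0157  0.0095] rows [np.float64(0.0019), np.float64(0.003), np.float64(0.003), np.float64(0.0017), np.float64(0.0013)]
strips [ 0.4576 -0.0002  0.0157] [ 0.4636 -0.0344  0.015 ] fence [ 0.4648 -0.052   0.0285] jaw [0.4534 0.0308 0.0276] wing [0.4357 0.0537 0.0538]
top bench [[0.47, 0.1163, 0.0031], [0.3953, 0.1033, 0.0007], [0.3756, 0.0067, 0.0012], [0.4882, -0.0927, -0.0002], [0.4579, -0.1091, 0.0004]]
top plate [ 0.4529 -0.0211  0.0092] [ 0.4955 -0.0184  0.0066] strip1 [ 0.4608 -0.0051  0.0183] strip2 [ 0.4647 -0.0395  0.0136] fence [ 0.4665 -0.0599  0.0265]
```

```bash
python3 - <<'E'
from h import *
M=np.array(cams.camera_model("wrist")["tool_from_camera"])
g=np.load("grasp2.npz");G,gg=g["G"],g["g"]
for n in ("w12","w13","w14"):
    z=np.load(n+".npz");C=cloud("wrist",z["d"],M)
    P=(C.reshape(-1,3)-gg)@G
    m=(np.abs(P[:,0])<.03)&(np.abs(P[:,1])<.05)&(P[:,2]>.018)&(P[:,2]<.035);m&=(np.repeat(np.arange(420),560)<400)&(np.repeat(np.arange(420),560)>225)
    m&=np.abs(P[:,0])<.02
    Q=P[m];
    Q=Q[Q[:,2]>np.percentile(Q[:,2],40)]
    A=np.c_[Q[:,:2],np.ones(len(Q))];s=np.linalg.lstsq(A,Q[:,2],rcond=None)[0]
    print(n,len(Q),"plane",s,"y range",np.percentile(Q[:,1],[0.5,99.5]),Q[:,1].min(),Q[:,1].max())
z=np.load("w14.npz");p=z["p"];cv2.imwrite("pics/w14d.png",cv2.resize(p[220:410,190:370],None,fx=3.1,fy=3.1,interpolation=2))
# predicted corners
K=np.array(cams.camera_model("wrist")["intrinsics"]);Mi=np.linalg.inv(M)
for x in (-.022,.022):
  for y in (-.03,.03):
    t=G@[x,y,.025]+gg;c=Mi[:3,:3]@t+Mi[:3,3];c=K@c;print((x,y),c[:2]/c[2])
E
```

```text
w12 4761 plane [-0.023  -0.0276  0.0278] y range [-0.0291  0.0285] -0.029312806877581043 0.028828604088776452
w13 4434 plane [-0.0283  0.0054  0.0273] y range [-0.0303  0.0285] -0.030846085938165017 0.02889263751953932
w14 4424 plane [-0.0272  0.0044  0.0274] y range [-0.0302  0.0285] -0.03077264220498169 0.028886659700863487
(-0.022, -0.03) [334.7217 233.7483]
(-0.022, 0.03) [342.4521 393.4733]
(0.022, -0.03) [228.5089 233.8465]
(0.022, 0.03) [222.4035 393.7448]
```

View pics/w14d.png

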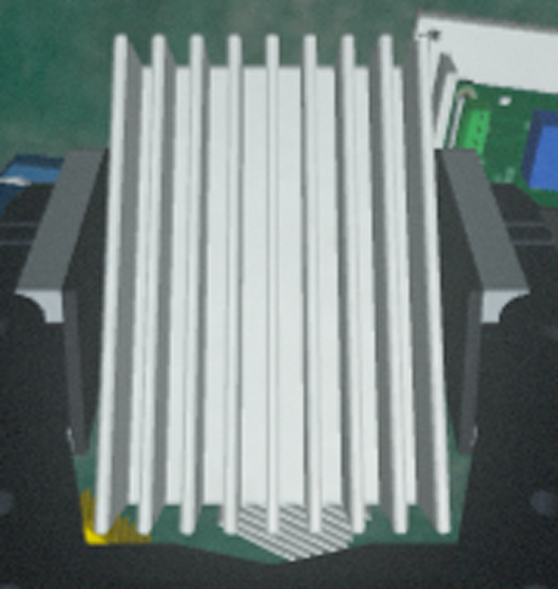

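```bash
cat > pl.py <<'E'
from h import *
import sys
def target(fx,dx,h,dy=0):
    a=fx[2];ex=np.array([np.cos(a),np.sin(a),0]);ey=np.array([-np.sin(a),np.cos(a),0])
    z=np.array([0,0,1.]);Rp=np.stack([np.cross(-ex,z),-ex,z],1)
    pp=np.array([fx[0],fx[1],.016+h])+dx*ex+dy*ey
    g=np.load("grasp2.npz");gg=g["g"].copy();gg[2]=-.001
    # ideal G: exact tilt
    Rt=Rp@g["G"].T
    Rt=tool(np.degrees(a)-90,np.degrees(np.arctan2(-0,1))+ 35.0)
    G=Rt.T@Rp
    return Rt,pp-Rt@gg,G
if __name__=="__main__":
    st=ctrl.get_state();print(st["time"],st["eef_pos"],st["qpos"],st["opening"],st["contact_force"])
    a=list(map(float,sys.argv[1:]))  # fx fy yawdeg dx h
    Rt,p,G=target([a[0],a[1],np.radians(a[2])],a[3],a[4]);print(p);go(Rt,p)
E
python3 pl.py .461 -.020 98.2 .0025 .06
```

```text
14.8333 [ 0.4619 -0.028   0.2596] [-0.2792 -0.2426  1.9982 -0.0019  1.3889 -0.4145] 0.5028176019138509 [-0.0442  0.5516 -1.5282]
[0.4572 0.0134 0.0518]
t[cm] [-4.18 20.77  0.17] a[deg] [ 0.1 -0.5 35. ] rows>= 5.1
```

Request:
play_rows:
  steps:
    - {"claw": 3, "tx": -0.6, "ty": 1, "tz": 0, "ax": 0, "ay": 0, "az": 6}
    - {"claw": 3, "tx": -1.3, "ty": 3, "tz": 0, "ax": 0, "ay": 0, "az": 13}
    - {"claw": 3, "tx": -2, "ty": 6, "tz": 0, "ax": 0, "ay": -0.2, "az": 20}
    - {"claw": 3, "tx": -2.8, "ty": 9, "tz": 0.1, "ax": 0, "ay": -0.4, "az": 27}
    - {"claw": 3, "tx": -3.5, "ty": 12, "tz": 0.1, "ax": 0, "ay": -0.5, "az": 33}
    - {"claw": 3, "tx": -4.2, "ty": 15, "tz": 0.2, "ax": 0.1, "ay": -0.5, "az": 35}
    - {"claw": 3, "tx": -4.2, "ty": 17.5, "tz": 0.2, "ax": 0.1, "ay": -0.5, "az": 35}
    - {"claw": 3, "tx": -4.2, "ty": 18.5, "tz": 0.2, "ax": 0.1, "ay": -0.5, "az": 35}
    - {"claw": 3, "tx": -4.2, "ty": 18.5, "tz": 0.2, "ax": 0.1, "ay": -0.5, "az": 35}
    - {"claw": 3, "tx": -4.2, "ty": 18.5, "tz": 0.2, "ax": 0.1, "ay": -0.5, "az": 35}

```text
time: 15.67
eef_pos: [0.4583, 0.0136, 0.0754]
tcp_rot: [-0.371, 0.601, -0.281, 0.65]
contact_force: [-0.8, -0.4, 0.6]
opening: 0.499
```

```bash
python3 pl.py .461 -.020 98.2 .0025 .06; python3 - <<'E'
from h import *
st=ctrl.get_state();p,d=cams.read_camera("wrist");cv2.imwrite("pics/w15.png",p);np.savez("w15.npz",p=p,d=d,T=T_wc("wrist",st))
p,d=cams.read_camera("top");cv2.imwrite("pics/t15.png",cv2.resize(p[190:290,110:230],None,fx=6,fy=6,interpolation=2));np.savez("t15.npz",p=p,d=d)
p,d=cams.read_camera("side");cv2.imwrite("pics/s15.png",cv2.resize(p[110:230,150:300],None,fx=5,fy=5,interpolation=2))
E
```

```text
15.6667 [0.4583 0.0136 0.0754] [-0.5006  0.1277  2.1105  0.4923  1.3307 -0.8696] 0.49909935212419715 [-0.7651 -0.3528  0.5654]
[0.4572 0.0134 0.0518]
t[cm] [ 1.35  1.93 -0.11] a[deg] [-0.1  0.1  0. ] rows>= 0.6
```

View pics/w15.png

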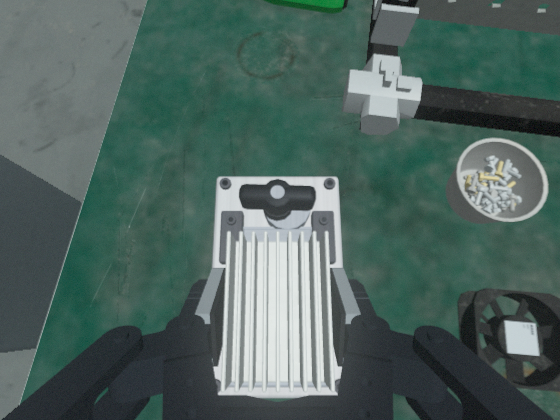

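View pics/t15.png

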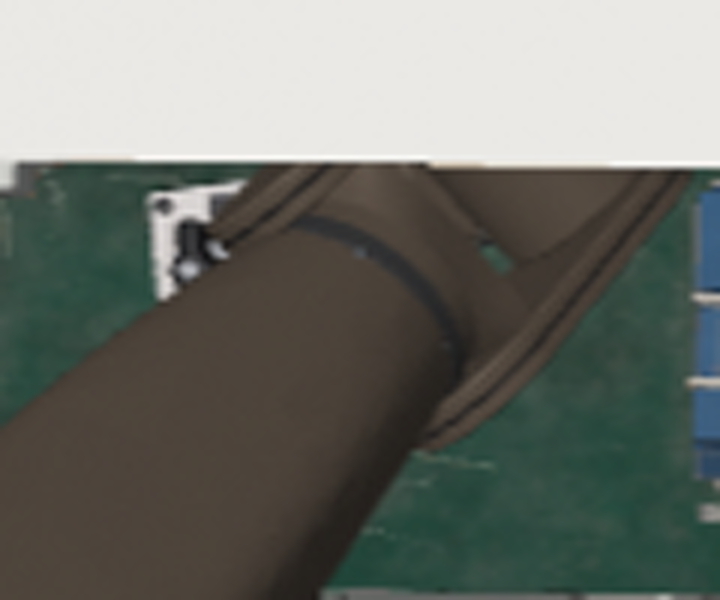

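View pics/s15.png

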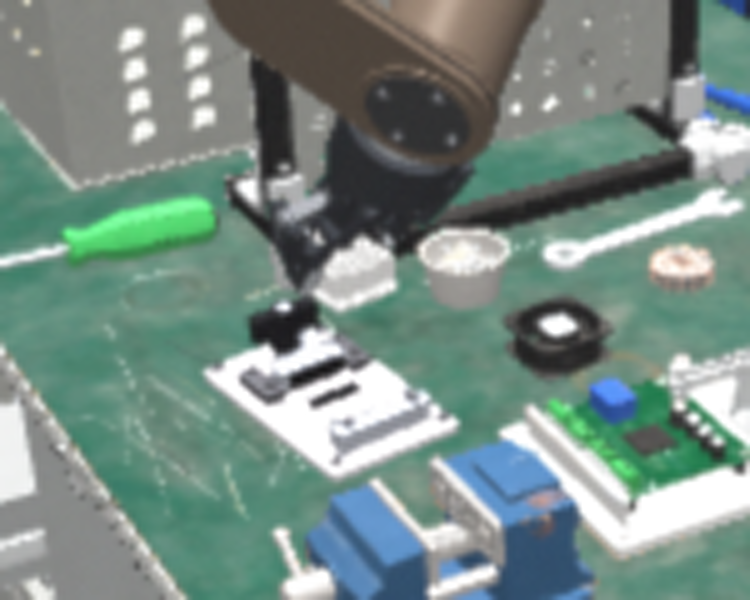

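```bash
python3 - <<'E'
from h import *
p=cv2.imread("pics/w15.png");cv2.imwrite("pics/w15c.png",cv2.resize(p[165:285,200:360],None,fx=5,fy=5,interpolation=2))
E
```

```text
(no output)
```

View pics/w15c.png

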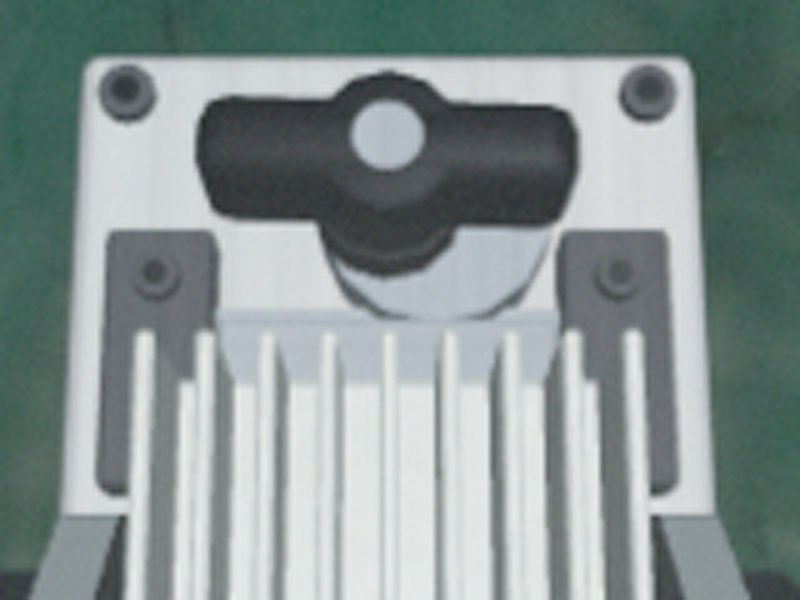

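```bash
python3 - <<'E'
from fitfx import *
z=np.load("w15.npz");T=z["T"];C=cloud("wrist",z["d"],T)
o=[((.104,.048,.01),(83,58)),((.104,-.048,.01),(695,58)),((.104,0,.01),(389,58)),((.035+0.027-.027,0,.028),(0,0))][:3]
o=[(a,((u+.5)/5-.5+200,(v+.5)/5-.5+165)) for a,(u,v) in o]
q=fit("wrist",T,o)
for w in [(216,172),(345,200)]: print(C[w[1],w[0]])
print("plate",C[205,225],"bench",C[200,205],"corner depth",C[178:182,240])
E
```

```text
[ 0.4617 -0.0188  1.7157 -0.0011] 98.30155655118769
[[-0.2, -0.0], [0.2, -0.0], [0.0, -0.0]]
[0.3967 0.0836 0.0013]
[0.5019 0.0749 0.0012]
plate [0.4108 0.0546 0.01  ] bench [0.3928 0.0589 0.0016] corner depth [[0.4181 0.0783 0.0092]
 [0.4183 0.0774 0.0094]
 [0.4185 0.0763 0.01  ]
 [0.4186 0.0756 0.0099]]
```

```bash
python3 pl.py .4617 -.0185 98.27 .0025 .02
```

```text
15.8167 [0.4593 0.0133 0.0768] [-0.4999  0.125   2.1094  0.4924  1.3302 -0.8701] 0.49789681981186923 [-0.5513 -0.3162 -1.589 ]
[0.4578 0.0149 0.0118]
t[cm] [ 3.56  5.43 -0.16] a[deg] [-0.2  0.2  0.2] rows>= 1.6
```

Request:
play_rows:
  steps:
    - {"claw": 3, "tx": 0.8, "ty": 1.2, "tz": -0.05, "ax": 0, "ay": 0, "az": 0}
    - {"claw": 3, "tx": 2, "ty": 3, "tz": -0.05, "ax": 0, "ay": 0, "az": 0}
    - {"claw": 3, "tx": 3, "ty": 4.6, "tz": -0.05, "ax": 0, "ay": 0, "az": 0}
    - {"claw": 3, "tx": 3.5, "ty": 5.3, "tz": -0.05, "ax": 0, "ay": 0, "az": 0}
    - {"claw": 3, "tx": 3.5, "ty": 5.3, "tz": -0.05, "ax": 0, "ay": 0, "az": 0}
    - {"claw": 3, "tx": 3.5, "ty": 5.3, "tz": -0.05, "ax": 0, "ay": 0, "az": 0}
    - {"claw": 3, "tx": 3.5, "ty": 5.3, "tz": -0.05, "ax": 0, "ay": 0, "az": 0}

```text
time: 16.4
eef_pos: [0.4583, 0.0152, 0.0126]
tcp_rot: [-0.371, 0.6, -0.282, 0.65]
contact_force: [-0.2, 0.1, -0.9]
opening: 0.501
```

```bash
python3 pl.py .4617 -.0185 98.27 .0025 .00; python3 - <<'E'
from h import *
st=ctrl.get_state();p,d=cams.read_camera("wrist");cv2.imwrite("pics/w16.png",p);np.savez("w16.npz",p=p,d=d,T=T_wc("wrist",st))
cv2.imwrite("pics/w16c.png",cv2.resize(p[150:310,185:375],None,fx=4,fy=4,interpolation=2))
p,d=cams.read_camera("side");cv2.imwrite("pics/s16.png",cv2.resize(p[140:220,170:270],None,fx=7,fy=7,interpolation=2))
E
```

```text
16.4 [0.4583 0.0152 0.0126] [-0.4977  0.2434  2.1238  0.5131  1.2147 -0.9346] 0.5014969696500501 [-0.198   0.0603 -0.8601]
[ 0.4578  0.0149 -0.0082]
t[cm] [ 1.21  1.69 -0.05] a[deg] [-0.2  0.2  0.1] rows>= 0.5
```

View pics/w16c.png

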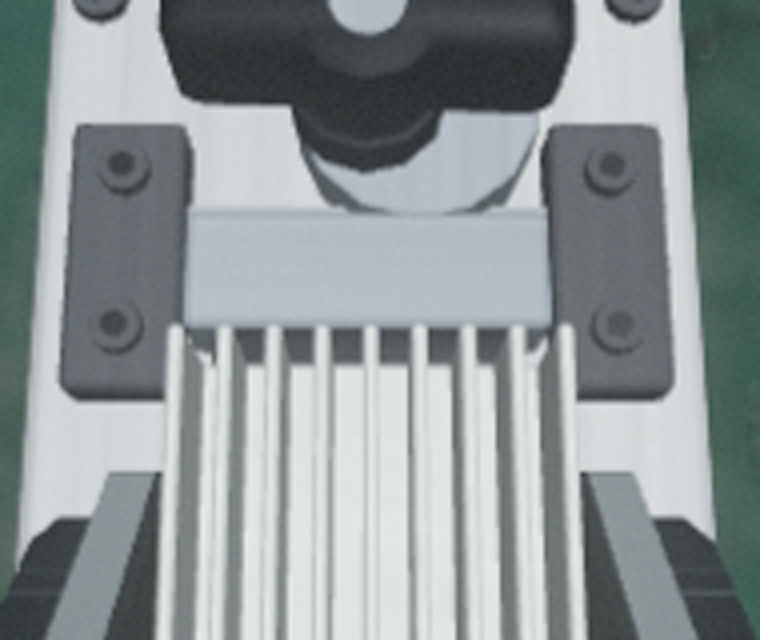

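View pics/s16.png

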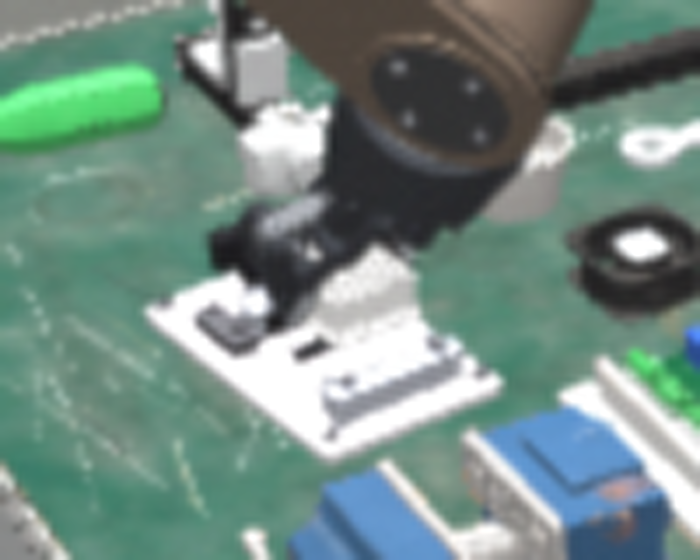

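Request:
play_rows:
  steps:
    - {"claw": 3, "tx": 0.3, "ty": 0.4, "tz": 0, "ax": 0, "ay": 0, "az": 0}
    - {"claw": 3, "tx": 0.6, "ty": 0.8, "tz": 0, "ax": 0, "ay": 0, "az": 0}
    - {"claw": 3, "tx": 0.85, "ty": 1.15, "tz": 0, "ax": 0, "ay": 0, "az": 0}
    - {"claw": 3, "tx": 1.05, "ty": 1.45, "tz": 0, "ax": 0, "ay": 0, "az": 0}
    - {"claw": 3, "tx": 1.05, "ty": 1.45, "tz": 0, "ax": 0, "ay": 0, "az": 0}
    - {"claw": 3, "tx": 1.05, "ty": 1.45, "tz": 0, "ax": 0, "ay": 0, "az": 0}

```text
time: 17.0
eef_pos: [0.4567, 0.0157, -0.0071]
tcp_rot: [-0.371, 0.602, -0.28, 0.649]
contact_force: [0.2, -0.4, -1.4]
opening: 0.5
```

```bash
python3 pl.py .4617 -.0185 98.27 .0025 .00; python3 - <<'E'
from h import *
st=ctrl.get_state();p,d=cams.read_camera("wrist");np.savez("w17.npz",p=p,d=d,T=T_wc("wrist",st))
cv2.imwrite("pics/w17c.png",cv2.resize(p[150:310,185:375],None,fx=4,fy=4,interpolation=2))
p,d=cams.read_camera("side");cv2.imwrite("pics/s17.png",cv2.resize(p[160:210,185:255],None,fx=10,fy=10,interpolation=2))
E
```

```text
17.0 [ 0.4567  0.0157 -0.0071] [-0.4983  0.2832  2.1251  0.5198  1.1826 -0.9544] 0.5001642418989566 [ 0.2088 -0.4067 -1.4431]
[ 0.4578  0.0149 -0.0082]
t[cm] [0.13 0.03 0.1 ] a[deg] [-0.  0. -0.] rows>= 0.0
```

View pics/w17c.png

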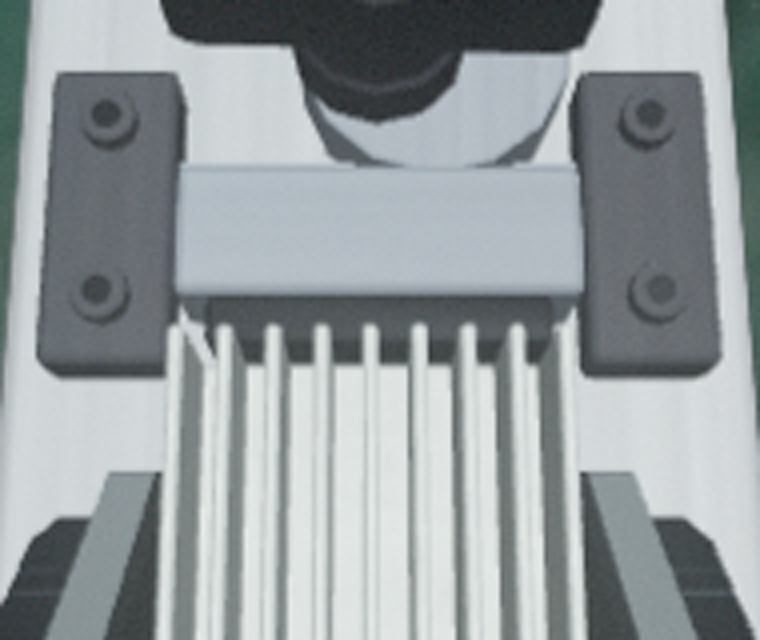

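View pics/s17.png

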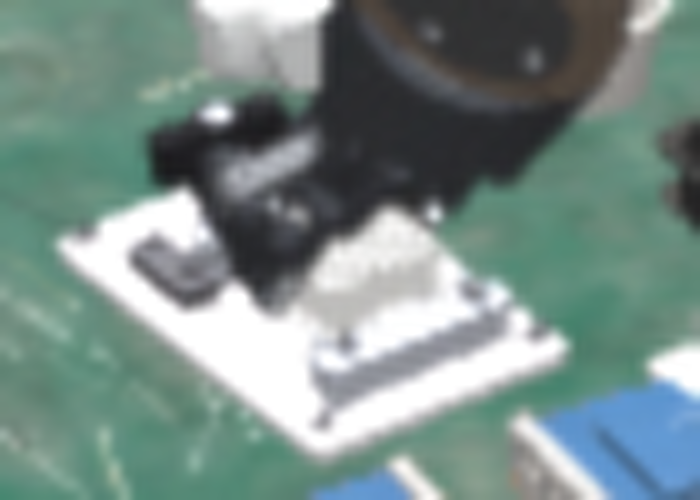

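Request:
play_rows:
  steps:
    - {"claw": 3, "tx": 0, "ty": 0, "tz": 0.1, "ax": 0, "ay": 0, "az": 0}
    - {"claw": 3, "tx": 0.1, "ty": 0.12, "tz": 0.1, "ax": 0, "ay": 0, "az": 0}
    - {"claw": 3, "tx": 0.1, "ty": 0.12, "tz": 0.1, "ax": 0, "ay": 0, "az": 0}
    - {"claw": 3, "tx": 0.1, "ty": 0.12, "tz": 0.1, "ax": 0, "ay": 0, "az": 0}

```text
time: 17.43
eef_pos: [0.4581, 0.0155, -0.0083]
tcp_rot: [-0.371, 0.601, -0.281, 0.65]
contact_force: [-0.2, 0.1, -2.0]
opening: 0.499
```

```bash
python3 pl.py .4617 -.0185 98.27 .0025 .00
```

```text
17.4333 [ 0.4581  0.0155 -0.0083] [-0.4973  0.2873  2.1223  0.5208  1.1799 -0.9552] 0.4985319993419033 [-0.227   0.0821 -2.0002]
[ 0.4578  0.0149 -0.0082]
t[cm] [ 0.03 -0.04 -0.04] a[deg] [-0.1  0.1  0. ] rows>= 0.0
```

No contact yet; lower in small steps.

Request:
play_rows:
  steps:
    - {"claw": 3, "tx": 0.06, "ty": 0.08, "tz": 0, "ax": 0, "ay": 0, "az": 0}
    - {"claw": 3, "tx": 0.12, "ty": 0.16, "tz": 0, "ax": 0, "ay": 0, "az": 0}
    - {"claw": 3, "tx": 0.12, "ty": 0.16, "tz": 0, "ax": 0, "ay": 0, "az": 0}
    - {"claw": 3, "tx": 0.12, "ty": 0.16, "tz": 0, "ax": 0, "ay": 0, "az": 0}

```text
time: 17.77
eef_pos: [0.4582, 0.0154, -0.0102]
tcp_rot: [-0.371, 0.601, -0.281, 0.65]
contact_force: [0.5, 0.4, -0.5]
opening: 0.504
```

```bash
python3 pl.py .4617 -.0185 98.27 .0025 .00;  python3 - <<'E'
from h import *
st=ctrl.get_state();p,d=cams.read_camera("wrist");np.savez("w18.npz",p=p,d=d,T=T_wc("wrist",st))
cv2.imwrite("pics/w18c.png",cv2.resize(p[150:400,185:375],None,fx=3,fy=2.4,interpolation=2))
E
```

```text
17.7667 [ 0.4582  0.0154 -0.0102] [-0.4975  0.2915  2.122   0.5216  1.1768 -0.9574] 0.5040779926891805 [ 0.4574  0.3566 -0.5351]
[ 0.4578  0.0149 -0.0082]
t[cm] [-0.08 -0.19 -0.04] a[deg] [-0.1  0.1  0. ] rows>= 0.0
```

View pics/w18c.png

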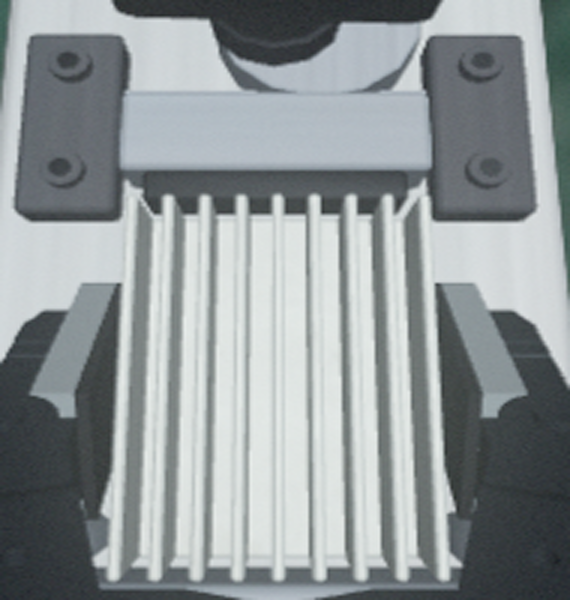

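Request:
play_rows:
  steps:
    - {"claw": 3, "tx": 0.06, "ty": 0.08, "tz": 0, "ax": 0, "ay": 0, "az": 0}
    - {"claw": 3, "tx": 0.12, "ty": 0.16, "tz": 0, "ax": 0, "ay": 0, "az": 0}
    - {"claw": 3, "tx": 0.12, "ty": 0.16, "tz": 0, "ax": 0, "ay": 0, "az": 0}
    - {"claw": 3, "tx": 0.12, "ty": 0.16, "tz": 0, "ax": 0, "ay": 0, "az": 0}

```text
time: 18.15
eef_pos: [0.4581, 0.0155, -0.0101]
tcp_rot: [-0.37, 0.602, -0.279, 0.65]
contact_force: [-4.9, -1.1, 11.4]
opening: 0.502
```

```bash
python3 - <<'E'
from h import *
st=ctrl.get_state();p,d=cams.read_camera("wrist");T=T_wc("wrist",st);np.savez("w19.npz",p=p,d=d,T=T)
cv2.imwrite("pics/w19c.png",cv2.resize(p[290:420,205:355],None,fx=4.6,fy=4.6,interpolation=2))
C=cloud("wrist",d,T)
q=np.array([.4617,-.0185]);a=np.radians(98.27);Rf=np.array([[np.cos(a),np.sin(a)],[-np.sin(a),np.cos(a)]])
F=np.dstack([(C[...,:2]-q)@Rf.T,C[...,2]])
m=(np.abs(F[...,1])<.019)&(np.abs(F[...,0])<.028)&(F[...,2]>.03)&(F[...,2]<.055);Q=F[m]
for lo,hi in [(-.028,-.015),(-.015,0),(0,.015),(.015,.028)]:
    s=Q[(Q[:,0]>lo)&(Q[:,0]<hi)];print(lo,len(s),np.percentile(s[:,2],[50,90]))
for lo,hi in [(-.022,-.01),(-.01,.01),(.01,.022)]:
    s=Q[(Q[:,1]>lo)&(Q[:,1]<hi)];print("y",lo,len(s),np.percentile(s[:,2],[80,90]))
m=(np.abs(F[...,1])<.022)&(F[...,2]>.036)&(F[...,2]<.055)&(np.abs(F[...,0])<.04);Q=F[m];print("x range",np.percentile(Q[:,0],[.5,99.5]),"y",np.percentile(Q[:,1],[.5,99.5]))
print("plate",F[310,205],F[240,195],F[240,360], "jaw",F[195,277])
p,d=cams.read_camera("side");cv2.imwrite("pics/s19.png",cv2.resize(p[160:210,185:255],None,fx=10,fy=10,interpolation=2))
E
```

```text
-0.028 1309 [0.04   0.0411]
-0.015 1607 [0.0401 0.0411]
0 1523 [0.04  0.041]
0.015 1188 [0.0401 0.041 ]
y -0.022 1257 [0.0407 0.041 ]
y -0.01 3107 [0.0408 0.041 ]
y 0.01 1263 [0.0407 0.0411]
x range [-0.0258  0.0331] y [-0.0218  0.0218]
plate [0.0019 0.0249 0.0556] [0.0348 0.0392 0.0162] [ 0.0346 -0.0388  0.0182] jaw [0.0536 0.0003 0.0276]
```

View pics/w19c.png

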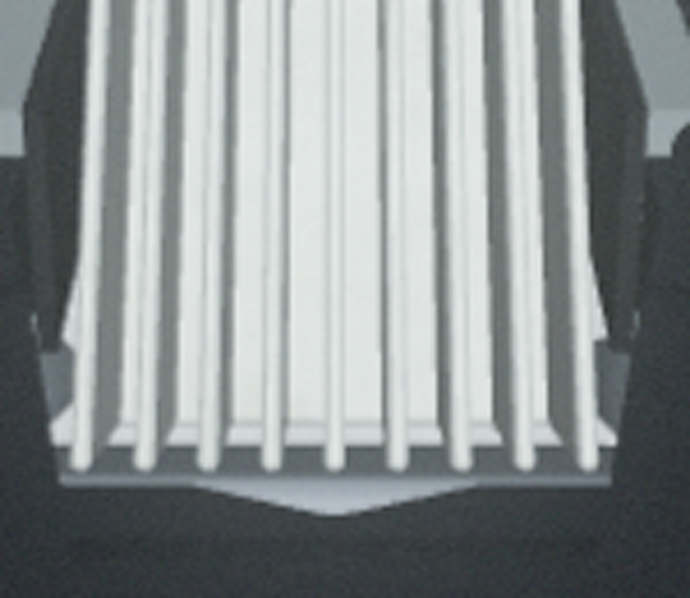

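View pics/s19.png

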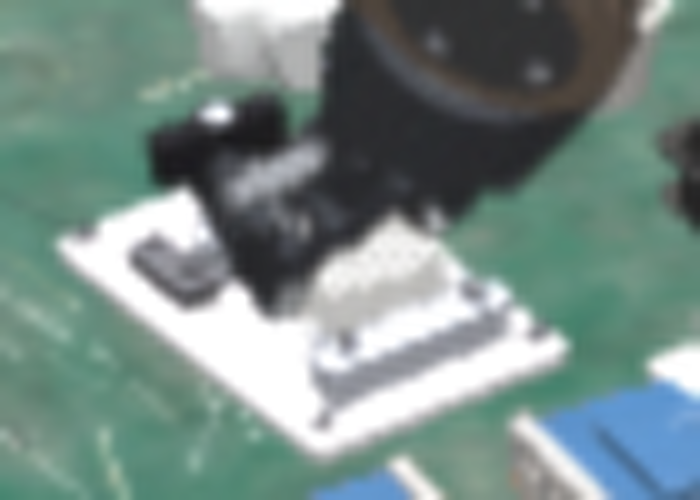

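Request:
play_rows:
  steps:
    - {"claw": 4.8, "tx": 0, "ty": 0, "tz": 0, "ax": 0, "ay": 0, "az": 0}
    - {"claw": 5.5, "tx": 0, "ty": 0, "tz": 0, "ax": 0, "ay": 0, "az": 0}
    - {"claw": 6.2, "tx": 0, "ty": 0, "tz": 0, "ax": 0, "ay": 0, "az": 0}
    - {"claw": 6.2, "tx": 0, "ty": 0, "tz": 0, "ax": 0, "ay": 0, "az": 0}
    - {"claw": 6.2, "tx": 0, "ty": -0.5, "tz": 0, "ax": 0, "ay": 0, "az": 0}
    - {"claw": 6.2, "tx": 0, "ty": -2, "tz": 0, "ax": 0, "ay": 0, "az": 0}
    - {"claw": 6.2, "tx": 0, "ty": -5, "tz": 0, "ax": 0, "ay": 0, "az": 0}
    - {"claw": 6.2, "tx": 0, "ty": -9, "tz": 0, "ax": 0, "ay": 0, "az": 0}
    - {"claw": 6.2, "tx": 0, "ty": -12.5, "tz": 0, "ax": 0, "ay": 0, "az": -4}
    - {"claw": 6.2, "tx": -1, "ty": -15, "tz": 0, "ax": 0, "ay": 0, "az": -10}
    - {"claw": 6.2, "tx": -2, "ty": -16, "tz": 0, "ax": 0, "ay": 0, "az": -17}
    - {"claw": 6.2, "tx": -2, "ty": -16, "tz": 0, "ax": 0, "ay": 0, "az": -17}

```text
time: 19.25
eef_pos: [0.4718, -0.0592, 0.1365]
tcp_rot: [-0.456, 0.535, -0.378, 0.603]
contact_force: [1.3, 0.5, 0.2]
opening: 0.728
```

```bash
python3 - <<'E'
from h import *
st=ctrl.get_state();print(st["time"],st["eef_pos"],st["qpos"],st["dq"],st["contact_force"])
p,d=cams.read_camera("wrist");T=T_wc("wrist",st);np.savez("w20.npz",p=p,d=d,T=T);cv2.imwrite("pics/w20.png",p)
E
```

```text
19.25 [ 0.4718 -0.0592  0.1365] [-0.4937 -0.0243  2.0589  0.2602  1.2929 -0.7373] [-0.038   0.0892  0.039   0.0444  0.0094 -0.0988] [1.3494 0.4565 0.1737]
```

View pics/w20.png

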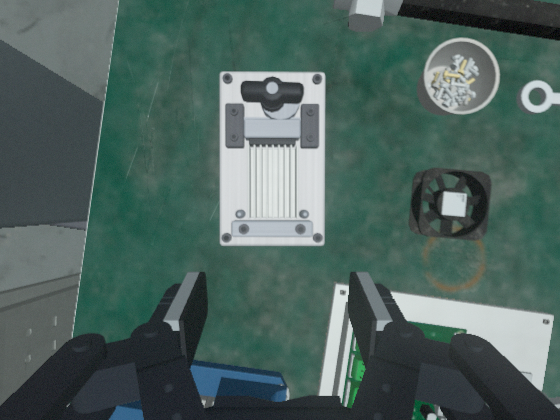

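```bash
python3 - <<'E'
from h import *
z=np.load("w20.npz");p=z["p"]
cv2.imwrite("pics/w20c.png",cv2.resize(p[65:250,212:332],None,fx=3.2,fy=3.2,interpolation=2))
C=cloud("wrist",z["d"],z["T"]);q=np.array([.4617,-.0185]);a=np.radians(98.27);Rf=np.array([[np.cos(a),np.sin(a)],[-np.sin(a),np.cos(a)]])
F=np.dstack([(C[...,:2]-q)@Rf.T,C[...,2]])
m=(np.abs(F[...,1])<.023)&(np.abs(F[...,0])<.034)&(F[...,2]>.036)&(F[...,2]<.055);Q=F[m];print(len(Q),np.percentile(Q[:,0],[1,99]),np.percentile(Q[:,1],[1,99]),[np.percentile(Q[(Q[:,0]>l)&(Q[:,0]<l+.02)][:,2],85) for l in (-.03,-.01,.01)])
k=(F[...,2]>.048)&(F[...,2]<.065)&(np.hypot(F[...,0]-.074,F[...,1])<.04);W=F[k];print("wing",len(W),W.mean(0),cv2.minAreaRect((W[:,:2]*1000).astype(np.float32)))
E
```

```text
1284 [-0.0264  0.0326] [-0.0206  0.0203] [np.float64(0.041073909318547853), np.float64(0.04106438463697874), np.float64(0.04099289310672642)]
wing 1186 [0.0735 0.0005 0.0526] ((73.90290832519531, 0.3816337585449219), (49.50154113769531, 19.426855087280273), 89.94097900390625)
```

View pics/w20c.png

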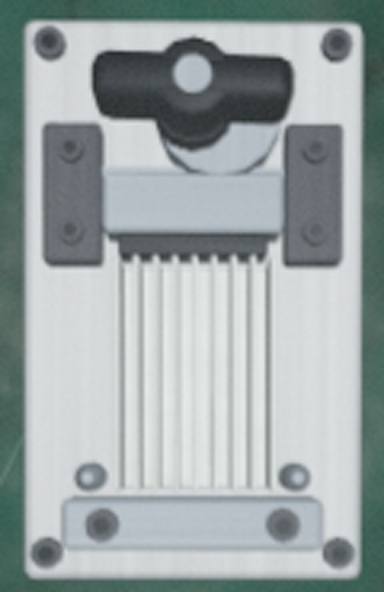

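```bash
cat > kn.py <<'E'
from h import *
import sys
st=ctrl.get_state();print(st["time"],st["eef_pos"],st["qpos"],st["opening"],st["contact_force"])
a=np.radians(98.27);k=np.array([.4617,-.0185])+.074*np.array([np.cos(a),np.sin(a)])
go(tool(float(sys.argv[1]),0),np.r_[k,float(sys.argv[2])])
E
python3 kn.py 97.3 .08
```

```text
19.3 [ 0.4703 -0.0589  0.1338] [-0.4954 -0.0202  2.0611  0.2613  1.2932 -0.7401] 0.7296073763638102 [ 0.6803 -0.4954 -0.5445]
t[cm] [-9.33  8.63 -0.28] a[deg] [-14.1 -88.  -13.7] rows>= 12.6
```

Request:
play_rows:
  steps:
    - {"claw": 4.2, "tx": -0.5, "ty": 0, "tz": 0, "ax": -1, "ay": -6, "az": -0.9}
    - {"claw": 4.2, "tx": -1.2, "ty": 0.5, "tz": 0, "ax": -2.1, "ay": -13, "az": -2}
    - {"claw": 4.2, "tx": -2, "ty": 1, "tz": 0, "ax": -3.2, "ay": -20, "az": -3.1}
    - {"claw": 4.2, "tx": -3, "ty": 2, "tz": 0, "ax": -4.3, "ay": -27, "az": -4.2}
    - {"claw": 4.2, "tx": -4, "ty": 3, "tz": -0.1, "ax": -5.4, "ay": -34, "az": -5.3}
    - {"claw": 4.2, "tx": -5, "ty": 4, "tz": -0.1, "ax": -6.5, "ay": -41, "az": -6.4}
    - {"claw": 4.2, "tx": -6, "ty": 5, "tz": -0.2, "ax": -7.6, "ay": -48, "az": -7.5}
    - {"claw": 4.2, "tx": -7, "ty": 6, "tz": -0.2, "ax": -8.7, "ay": -55, "az": -8.6}
    - {"claw": 4.2, "tx": -8, "ty": 7, "tz": -0.2, "ax": -9.8, "ay": -62, "az": -9.7}
    - {"claw": 4.2, "tx": -8.8, "ty": 8, "tz": -0.3, "ax": -11, "ay": -69, "az": -10.8}
    - {"claw": 4.2, "tx": -9.3, "ty": 8.6, "tz": -0.3, "ax": -12.2, "ay": -76, "az": -11.9}
    - {"claw": 4.2, "tx": -9.3, "ty": 8.6, "tz": -0.3, "ax": -13.3, "ay": -83, "az": -13}

```text
time: 20.3
eef_pos: [0.4466, 0.0552, 0.074]
tcp_rot: [-0.701, -0.005, 0.024, 0.713]
contact_force: [-0.6, -0.5, -0.7]
opening: 0.497
```

```bash
python3 kn.py 97.3 .08
```

```text
20.3 [0.4466 0.0552 0.074 ] [-0.1116 -0.0612  2.1956  0.015   1.0357 -1.7322] 0.4972212745041597 [-0.5609 -0.4504 -0.664 ]
t[cm] [ 0.42 -0.61 -0.05] a[deg] [-1.  -4.9 -1.5] rows>= 0.7
```

Request:
play_rows:
  steps:
    - {"claw": 4.2, "tx": 0.4, "ty": -0.4, "tz": -0.05, "ax": -0.9, "ay": -5, "az": -1.4}
    - {"claw": 4.2, "tx": 0.4, "ty": -0.4, "tz": -0.05, "ax": -0.9, "ay": -5, "az": -1.4}
    - {"claw": 4.2, "tx": 0.4, "ty": -0.4, "tz": -0.05, "ax": -0.9, "ay": -5, "az": -1.4}
    - {"claw": 4.2, "tx": 0.4, "ty": -0.4, "tz": -0.05, "ax": -0.9, "ay": -5, "az": -1.4}

```text
time: 20.63
eef_pos: [0.4528, 0.0534, 0.0802]
tcp_rot: [-0.705, -0.043, 0.041, 0.707]
contact_force: [0.7, -0.3, 0.6]
opening: 0.493
```

```bash
python3 kn.py 97.3 -.001; python3 - <<'E'
from h import *
st=ctrl.get_state();p,d=cams.read_camera("wrist");T=T_wc("wrist",st);np.savez("w21.npz",p=p,d=d,T=T);cv2.imwrite("pics/w21.png",p)
C=cloud("wrist",d,T);k=(C[...,2]>.048)&(C[...,2]<.065)&(np.hypot(C[...,0]-.451,C[...,1]-.0547)<.035);print(cv2.minAreaRect((C[k][:,:2]*1000).astype(np.float32)))
M=np.array(cams.camera_model("wrist")["tool_from_camera"]);F=cloud("wrist",d,M);m=(np.abs(F[...,2])<.03)&(np.abs(F[...,0])<.012)&(F[...,1]>-.06)&(F[...,1]<-.03)
for s in(-1,1):
    Q=F[m&(np.sign(F[...,2])==s)];print(Q[np.argsort(-Q[:,1])[:2]])
E
```

```text
20.6333 [0.4528 0.0534 0.0802] [-0.1072 -0.0761  2.1963  0.0029  1.019  -1.7992] 0.4934004247037959 [ 0.6862 -0.3289  0.5801]
t[cm] [-0.18  8.12  0.13] a[deg] [-0.1 -0.4  0.2] rows>= 1.9
((449.8842468261719, 55.47514724731445), (49.190067291259766, 19.422178268432617), 8.203950881958008)
[[ 0.0048 -0.0369 -0.02  ]
 [ 0.0043 -0.0369 -0.02  ]]
[[ 0.0044 -0.0366  0.0222]
 [ 0.0048 -0.0369  0.0222]]
```

View pics/w21.png

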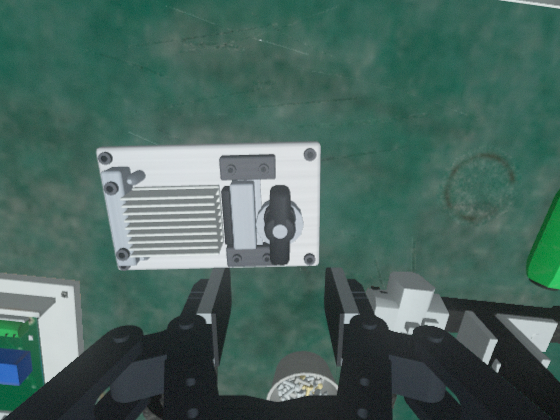

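Request:
play_rows:
  grip_force: 50
  steps:
    - {"claw": 4.2, "tx": -0.2, "ty": 2, "tz": 0.08, "ax": 0, "ay": 0, "az": 0}
    - {"claw": 4.2, "tx": -0.2, "ty": 4.5, "tz": 0.08, "ax": 0, "ay": 0, "az": 0}
    - {"claw": 4.2, "tx": -0.2, "ty": 6.5, "tz": 0.08, "ax": 0, "ay": 0, "az": 0}
    - {"claw": 4.2, "tx": -0.2, "ty": 7.6, "tz": 0.08, "ax": 0, "ay": 0, "az": 0}
    - {"claw": 4.2, "tx": -0.2, "ty": 8, "tz": 0.08, "ax": 0, "ay": 0, "az": 0}
    - {"claw": 4.2, "tx": -0.2, "ty": 8, "tz": 0.08, "ax": 0, "ay": 0, "az": 0}
    - {"claw": 4.2, "tx": -0.2, "ty": 8, "tz": 0.08, "ax": 0, "ay": 0, "az": 0}

```text
time: 21.27
eef_pos: [0.4522, 0.0542, 0.0014]
tcp_rot: [-0.705, -0.045, 0.041, 0.706]
contact_force: [0.9, 0.2, 0.5]
opening: 0.492
```

```bash
python3 kn.py 97.3 -.001; python3 - <<'E'
from h import *
p,d=cams.read_camera("wrist");cv2.imwrite("pics/w22.png",p)
p,d=cams.read_camera("side");cv2.imwrite("pics/s22.png",cv2.resize(p[140:220,170:270],None,fx=7,fy=7,interpolation=2))
E
```

```text
21.2667 [0.4522 0.0542 0.0014] [-0.1056  0.0637  2.2336  0.003   0.8391 -1.7996] 0.49195618107595385 [0.9354 0.1822 0.5219]
t[cm] [-0.11  0.24  0.07] a[deg] [-0.1 -0.4  0.3] rows>= 0.1
```

View pics/w22.png

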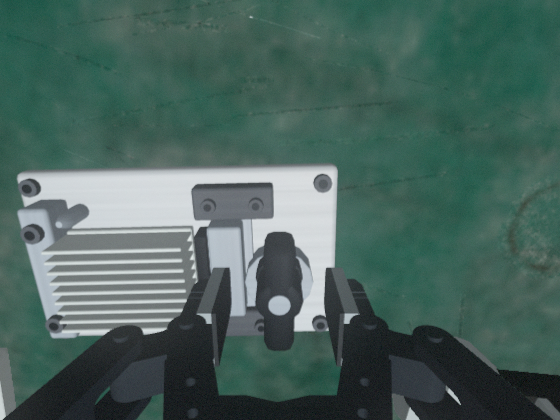

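View pics/s22.png

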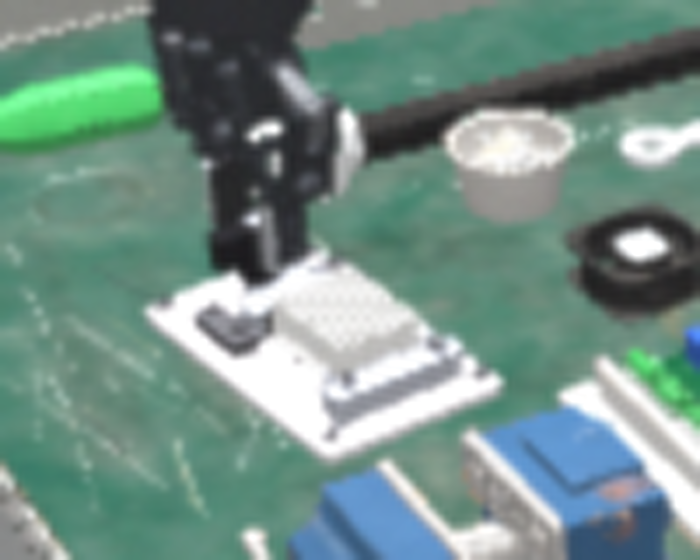

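Request:
play_rows:
  grip_force: 50
  steps:
    - {"claw": 0.5, "tx": -0.1, "ty": 0.1, "tz": 0, "ax": 0, "ay": 0, "az": 0}
    - {"claw": 0.5, "tx": -0.1, "ty": 0.1, "tz": 0, "ax": 0, "ay": 0, "az": 0}
    - {"claw": 0.5, "tx": -0.1, "ty": 0.1, "tz": 0, "ax": 0, "ay": 0, "az": 0}
    - {"claw": 0.5, "tx": -0.1, "ty": 0.1, "tz": 0, "ax": 0, "ay": 0, "az": 0}
    - {"claw": 0.5, "tx": -0.1, "ty": 0.1, "tz": 0, "ax": 0, "ay": 0, "az": 0}
    - {"claw": 0.5, "tx": -0.1, "ty": 0.1, "tz": 0, "ax": 0, "ay": 0, "az": 0}

```text
time: 21.87
eef_pos: [0.451, 0.0546, 0.0009]
tcp_rot: [-0.705, -0.045, 0.041, 0.706]
contact_force: [-2.0, 2.8, 6.0]
opening: 0.14
```

```bash
python3 kn.py 97.3 -.001
```

```text
21.8667 [0.451  0.0546 0.0009] [-0.1052  0.0624  2.2363  0.0038  0.8376 -1.8002] 0.1404809960748084 [-1.9788  2.7895  6.0265]
t[cm] [0.   0.19 0.01] a[deg] [-0.1 -0.3  0.3] rows>= 0.1
```

Request:
play_rows:
  steps:
    - {"claw": 0.5, "tx": 0, "ty": -0.1, "tz": 0, "ax": 0, "ay": 3, "az": 0}
    - {"claw": 0.5, "tx": 0, "ty": -0.1, "tz": 0, "ax": 0, "ay": 8, "az": 0}
    - {"claw": 0.5, "tx": 0, "ty": -0.1, "tz": 0, "ax": 0, "ay": 13, "az": 0}
    - {"claw": 0.5, "tx": 0, "ty": -0.1, "tz": 0, "ax": 0, "ay": 18, "az": 0}
    - {"claw": 0.5, "tx": 0, "ty": -0.1, "tz": 0, "ax": 0, "ay": 23, "az": 0}
    - {"claw": 0.5, "tx": 0, "ty": -0.1, "tz": 0, "ax": 0, "ay": 28, "az": 0}
    - {"claw": 0.5, "tx": 0, "ty": -0.1, "tz": 0, "ax": 0, "ay": 33, "az": 0}
    - {"claw": 0.5, "tx": 0, "ty": -0.1, "tz": 0, "ax": 0, "ay": 38, "az": 0}
    - {"claw": 0.5, "tx": 0, "ty": -0.1, "tz": 0, "ax": 0, "ay": 43, "az": 0}
    - {"claw": 0.5, "tx": 0, "ty": -0.1, "tz": 0, "ax": 0, "ay": 46, "az": 0}
    - {"claw": 0.5, "tx": 0, "ty": -0.1, "tz": 0, "ax": 0, "ay": 46, "az": 0}
    - {"claw": 0.5, "tx": 0, "ty": -0.1, "tz": 0, "ax": 0, "ay": 46, "az": 0}

```text
time: 22.87
eef_pos: [0.4513, 0.0554, 0.0009]
tcp_rot: [-0.664, 0.235, -0.238, 0.668]
contact_force: [2.6, 5.6, -1.9]
opening: 0.138
```

```bash
python3 kn.py 17 .0005; python3 - <<'E'
from h import *
st=ctrl.get_state();print(st["wrist_torque"])
p,d=cams.read_camera("wrist");cv2.imwrite("pics/w23.png",p)
E
```

```text
22.8667 [0.4513 0.0554 0.0009] [-0.1045  0.0618  2.2368  0.0061  0.8362 -0.9972] 0.13840320965519742 [ 2.6396  5.5665 -1.8981]
t[cm] [ 0.03  0.04 -0.07] a[deg] [-0.5 33.9  0. ] rows>= 4.7
[ 0.7646 -0.2579 -0.0576]
```

View pics/w23.png

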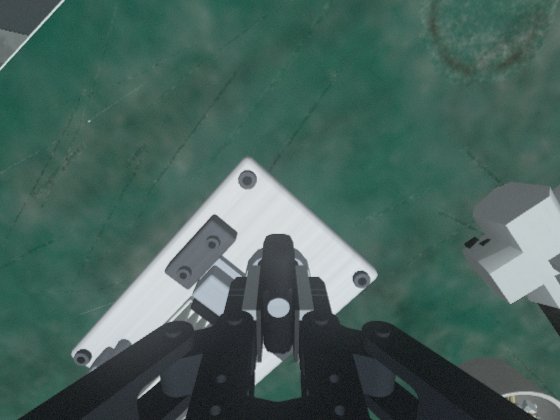

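Request:
play_rows:
  steps:
    - {"claw": 0.5, "tx": 0, "ty": 0, "tz": 0, "ax": 0, "ay": 4, "az": 0}
    - {"claw": 0.5, "tx": 0, "ty": 0, "tz": 0, "ax": 0, "ay": 9, "az": 0}
    - {"claw": 0.5, "tx": 0, "ty": 0, "tz": 0, "ax": 0, "ay": 14, "az": 0}
    - {"claw": 0.5, "tx": 0, "ty": 0, "tz": 0, "ax": 0, "ay": 19, "az": 0}
    - {"claw": 0.5, "tx": 0, "ty": 0, "tz": 0, "ax": 0, "ay": 24, "az": 0}
    - {"claw": 0.5, "tx": 0, "ty": 0, "tz": 0, "ax": 0, "ay": 28, "az": 0}
    - {"claw": 0.5, "tx": 0, "ty": 0, "tz": 0, "ax": 0, "ay": 31, "az": 0}
    - {"claw": 0.5, "tx": 0, "ty": 0, "tz": 0, "ax": 0, "ay": 34, "az": 0}
    - {"claw": 0.5, "tx": 0, "ty": 0, "tz": 0, "ax": 0, "ay": 36, "az": 0}
    - {"claw": 0.5, "tx": 0, "ty": 0, "tz": 0, "ax": 0, "ay": 36, "az": 0}
    - {"claw": 0.5, "tx": 0, "ty": 0, "tz": 0, "ax": 0, "ay": 36, "az": 0}
    - {"claw": 0.5, "tx": 0, "ty": 0, "tz": 0, "ax": 0, "ay": 36, "az": 0}

```text
time: 23.92
eef_pos: [0.4518, 0.0558, 0.0009]
tcp_rot: [-0.559, 0.427, -0.431, 0.565]
contact_force: [4.6, 8.3, -3.4]
opening: 0.138
```

```bash
python3 kn.py 17 .0005; python3 - <<'E'
from h import *
st=ctrl.get_state();print(st["wrist_torque"])
p,d=cams.read_camera("wrist");cv2.imwrite("pics/w24.png",p)
E
```

```text
23.9167 [0.4518 0.0558 0.0009] [-0.1032  0.0621  2.2365  0.0054  0.8346 -0.374 ] 0.1377948447158496 [ 4.5565  8.2785 -3.3516]
t[cm] [ 0.08  0.04 -0.1 ] a[deg] [-0.5 -1.7 -0. ] rows>= 0.2
[ 1.3734 -0.5914  1.1045]
```

View pics/w24.png

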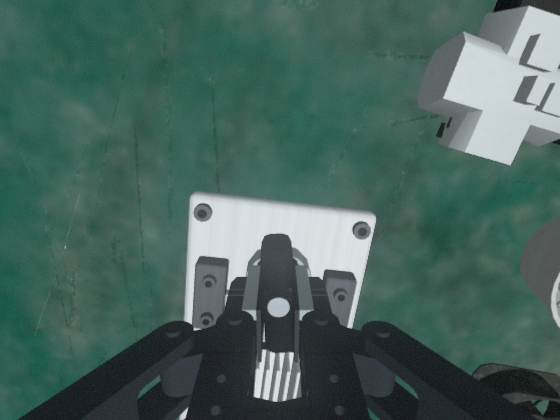

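Request:
play_rows:
  steps:
    - {"claw": 2.5, "tx": 0, "ty": 0, "tz": 0, "ax": 0, "ay": 0, "az": 0}
    - {"claw": 4, "tx": 0, "ty": 0, "tz": 0, "ax": 0, "ay": 0, "az": 0}
    - {"claw": 4, "tx": 0, "ty": 0, "tz": 0, "ax": 0, "ay": 0, "az": 0}
    - {"claw": 4, "tx": 0, "ty": 0, "tz": 0, "ax": 0, "ay": 0, "az": 0}
    - {"claw": 4, "tx": 0, "ty": -1, "tz": 0, "ax": 0, "ay": 0, "az": 0}
    - {"claw": 4, "tx": 0, "ty": -4, "tz": 0, "ax": 0, "ay": 0, "az": 0}
    - {"claw": 4, "tx": 0, "ty": -8, "tz": 0, "ax": 0, "ay": 0, "az": 0}
    - {"claw": 4, "tx": 2, "ty": -12, "tz": 0, "ax": 0, "ay": 0, "az": 0}
    - {"claw": 4, "tx": 5, "ty": -16, "tz": 0, "ax": 0, "ay": 0, "az": 0}
    - {"claw": 4, "tx": 8, "ty": -18, "tz": 0, "ax": 0, "ay": 0, "az": 0}
    - {"claw": 4, "tx": 8, "ty": -18, "tz": 0, "ax": 0, "ay": 0, "az": 0}
    - {"claw": 4, "tx": 8, "ty": -18, "tz": 0, "ax": 0, "ay": 0, "az": 0}

```text
time: 24.97
eef_pos: [0.4723, -0.0252, 0.1844]
tcp_rot: [-0.558, 0.428, -0.435, 0.563]
contact_force: [0.1, -0.3, -0.1]
opening: 0.475
```

```bash
python3 - <<'E'
from h import *
st=ctrl.get_state();print(st["time"],st["eef_pos"],st["contact_force"])
p,d=cams.read_camera("wrist");T=T_wc("wrist",st);cv2.imwrite("pics/w25.png",p)
C=cloud("wrist",d,T);q=np.array([.4617,-.0185]);a=np.radians(98.27);Rf=np.array([[np.cos(a),np.sin(a)],[-np.sin(a),np.cos(a)]])
F=np.dstack([(C[...,:2]-q)@Rf.T,C[...,2]])
m=(np.abs(F[...,1])<.023)&(np.abs(F[...,0])<.034)&(F[...,2]>.036)&(F[...,2]<.055);Q=F[m];print(len(Q),np.percentile(Q[:,0],[1,99]),np.percentile(Q[:,1],[1,99]),[np.percentile(Q[(Q[:,0]>l)&(Q[:,0]<l+.02)][:,2],85) for l in (-.03,-.01,.01)])
print(cv2.minAreaRect((Q[:,:2]*1000).astype(np.float32)))
k=(F[...,2]>.048)&(F[...,2]<.065)&(np.hypot(F[...,0]-.074,F[...,1])<.04);W=F[k];print("wing",cv2.minAreaRect((W[:,:2]*1000).astype(np.float32)))
v,u=np.nonzero(m);print(u.min(),u.max(),v.min(),v.max())
p,d=cams.read_camera("side");cv2.imwrite("pics/s25.png",cv2.resize(p[140:220,170:270],None,fx=7,fy=7,interpolation=2))
E
```

```text
24.9667 [ 0.4723 -0.0252  0.1844] [ 0.0536 -0.3042 -0.1132]
1085 [-0.0286  0.0304] [-0.0207  0.0205] [np.float64(0.041104480143831404), np.float64(0.04111254544284256), np.float64(0.04113149572195461)]
((0.730072021484375, -0.0714263916015625), (59.94621276855469, 41.68071365356445), 0.019381215795874596)
wing ((74.92450714111328, 0.6201457977294922), (49.674983978271484, 19.082120895385742), 6.250175952911377)
243 294 141 209
```

View pics/w25.png

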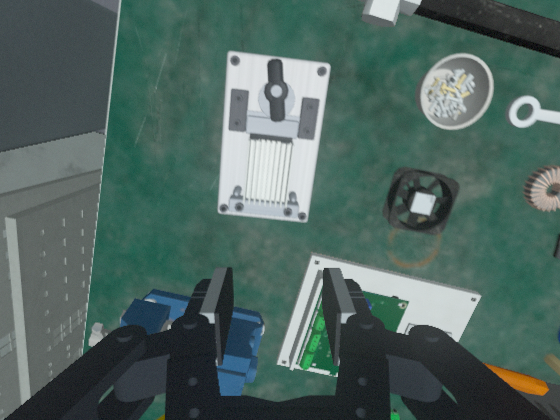

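View pics/s25.png

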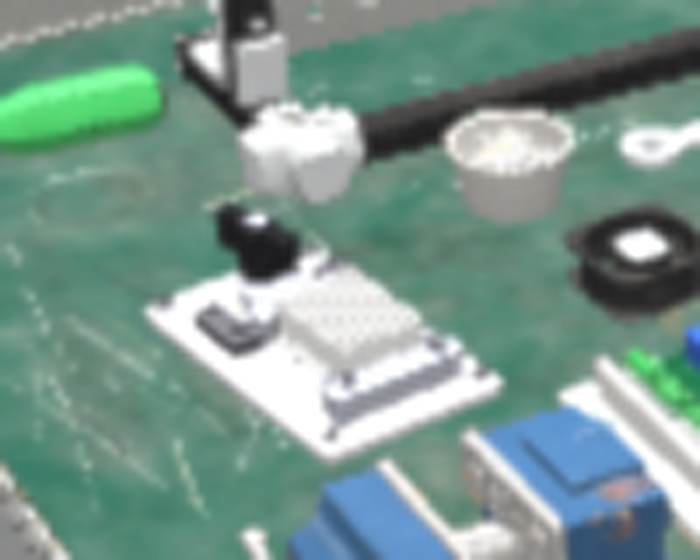

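```bash
python3 - <<'E'
from plant import ctrl
print(ctrl.sign_off())
E
```

```text
the job is handed in; nothing more can be done
None
```

The upside-down heat sink is now fins up in the clamp fixture, and the knob is turned to its stop. I handed the job in at about 25 s of the 64 s; sign-off gave no verdict.

**What I did:**
1. I chose the plain-topped heat sink at wrist pixel (314,188). The finned one at (221,192) was the other heat sink, and the yellow and turquoise ones were look-alikes.
2. I stood it on its end, gripped it again from the fin side, turned it fins up and set it on the rest strips between the pins.
3. I gripped the wing knob and turned it clockwise until the wrist torque rose to about 1.1 N m, then let go and backed away.

**Last checks after clamping, from the wrist camera:**
- **Height:** the fin tops are level at 41 mm, as expected for a part on the rests.
- **Position:** the part is about 0.7 mm from the nest along x and 0.1 mm along y. It is square to the fixture to within 0.1°.
- **Clamping:** the jaw moved the part about 2.5 mm to the fence. The wing looks to be at about 1.39 rad by eye; a rectangle fit gave 1.46 rad, past the 1.4 stop, so that estimate is rough. I could not measure the jaw force directly.
- **Other parts:** the fan and cup look undisturbed in the last pictures. The other heat sink is not in them, but nothing in the work came near it.

**What disagreed:**
- The fingertips really end about 35–40 mm behind the stated TCP, so my first grasp closed above the part without touching it. I corrected the offset from the camera and continued.
- The top and wrist cameras disagreed by about 5–7 mm on the fixture's position along its length. I used the closer wrist views, and felt for contact when lowering.

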